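# Load the dried finials into the delivery tray in reverse order

### The arm

A 7-joint arm with a two-finger parallel gripper is mounted at the origin on the work surface. World frame = base frame: x ahead of the robot, y to its left, z up, the work surface at z = 0. Lengths are in mm, angles in rad, forces in N, time in s.
With the tool pointing down it reaches from about 400 to 875 mm from the base axis. Payload 4.4 kg.
Tool frame: the origin (TCP) lies at the very end of the fingers, on their centre line; the grasp point (between the pads) lies 19 mm behind it; z points along the fingers, x is the direction in which the jaws open and shut, and the axes are right-handed (so a half turn about z gives the same grasp; the last joint's range is limited). The gripper opens to 85 mm and grips with 20 to 120 N. Pads are 22 mm wide; open, the fingers measure 114 mm over their backs; the gripper's body (76 mm by 85 mm) begins 54 mm behind the grasp point. The pads swing forward as they close: fully open they stand 13 mm farther back than shut.
Start: joints at [1.215, 0.628, 0.038, 1.517, -0.027, 0.996, -0.02], TCP at [185.773, -622.902, 194.913] pointing down, gripper open.
Joint ranges: [-3.06, 3.06], [-0.37, 2.12], [-1.25, 1.32], [0.18, 2.47], [-1.1, 4.24], [0.23, 1.98], [-2.94, 2.94]. Speed limits (rad/s): [2.57, 2.57, 3.14, 3.14, 3.14, 3.14, 3.14].

### API

Orientations are given as [roll, pitch, yaw] about the fixed x, y, z axes, in that order (R = Rz(yaw) Ry(pitch) Rx(roll)).
In Python, from cell import * gives the robot as it stands. The module is installed in compiled form; this text tells all that it offers.
- The arm moves only by the tool play_rows, never from a script. Its argument "targets" is a list of rows, each an object with "slide": the shift along the tool's x, y, z in mm, a list of three; "turn": the turn, a rotation vector about the tool's x, y, z in degrees, a list of three; "hand": the finger opening in mm, from 0 to 85.4. A call has 1 to 5 rows; each row shifts and turns the commanded pose from where the row before left it, along the tool's axes as they then stand; what a row does not reach is not made up. A row lasts 1/8 s, in which the tool goes at most 62.5 mm and 10.7 degrees, less where a joint would pass 70% of its speed; a pose out of reach is approached as far as the arm can. A call is refused whole if a number of a shift passes 62.5 or a number of a turn 10.7, either way. A call with a gripper value outside its range is refused whole. The fingers move at their own pace and stop on an object; the grip force is fixed at half the most. Time passes only in rows, so rows that do not move let the fingers close. It gives the time, the measured TCP pose, the force and the opening at its end, in the units of the state.
- read_state(): the state, without advancing time (a new reading comes with each control period).
- get_image(name): name is "scene" or "top" or "wrist"; returns (picture, depth): 384x512x3 uint8, blue, green, red; 384x512 float32, mm along the optical axis (not along the pixel's ray), 0 where there is no reading.
- calibration(name): a dict with "K" (3x3 intrinsics, pixels), "R" (3x3) and "t" (3): a world point X has camera coordinates R X + t. Camera axes: x right, y down, z forward; pixel columns grow to the right and rows downward; lengths in mm; the calibration is good to about 2 mm. A picture is of the moment at which its call begins: read the wrist's pose just before it. calibration takes no time and is no camera call; for the wrist camera it gives the pose at the moment of the call.
- finish_job(): hands the job in, once; it reports no verdict.
The state is a dict: "clock": time; "qpos": joint angles; "qd": joint speeds; "tau": joint torques, N m; "eef_pos": TCP position; "tool_rot": TCP orientation; "force": force on the tool from outside, world axes, zero at the start; "torque": the same for the moment, N m; "width": finger opening in mm.
Only numpy, scipy, OpenCV 4.12 (cv2) and the standard library are available. Lean on these libraries where they do the work, as an engineer would, in place of code of your own. Each camera call takes 0.05 s, during which the arm holds its last target.

### The job

Move the four painted finials from the drying rack into the delivery tray, one upright in each compartment, in reverse order: the one that stood nearest the rack's red end bar goes into the compartment farthest from the tray's red block, the next one into the next compartment, and so on, so that the one that stood farthest from the rack's red end is nearest the tray's red block. Set each one down on the compartment floor before letting go, do not drop it, and do not let any fall over on the way.

Things in the scene. Friction and masses are not known exactly. Their poses are not given: they have to be found in the camera images.
- finial_white: Loose turned wooden finial, white, with a ball-shaped head; 0.11 kg, round, 84 mm high: foot disc 42 mm diameter, 10 mm high; plain shaft 32 mm diameter from 16 to 54 mm above the underside (grip here); head at most 33 mm wide. Origin: centre of the underside; z up its axis. Starts upright on the plate with bands of its colour, within 5 mm of its centre, underside 24 mm above the bench.
- finial_blue: Loose turned wooden finial, blue, with a pointed cone head; 0.11 kg, round, 84 mm high: foot disc 42 mm diameter, 10 mm high; plain shaft 32 mm diameter from 16 to 54 mm above the underside (grip here); head at most 33 mm wide. Origin: centre of the underside; z up its axis. Starts upright on the plate with bands of its colour, within 5 mm of its centre, underside 24 mm above the bench.
- finial_green: Loose turned wooden finial, green, with a short drum head; 0.11 kg, round, 84 mm high: foot disc 42 mm diameter, 10 mm high; plain shaft 32 mm diameter from 16 to 54 mm above the underside (grip here); head at most 33 mm wide. Origin: centre of the underside; z up its axis. Starts upright on the plate with bands of its colour, within 5 mm of its centre, underside 24 mm above the bench.
- finial_yellow: Loose turned wooden finial, yellow, with a slim spigot on top; 0.11 kg, round, 84 mm high: foot disc 42 mm diameter, 10 mm high; plain shaft 32 mm diameter from 16 to 54 mm above the underside (grip here); head at most 33 mm wide. Origin: centre of the underside; z up its axis. Starts upright on the plate with bands of its colour, within 5 mm of its centre, underside 24 mm above the bench.
- plate_white: Flat plywood plate with a white band at each end, fixed on the drying rack (top 18 mm above the bench), 56 (x) x 100 (y) x 6 mm: where the white finial stood. Origin: centre of its underside; z up; x points along the row towards the rack's red end bar (20 mm high; a plain bar is at the other end). The four plates lie in a straight row, 65 mm apart, in changing order.
- plate_blue: Flat plywood plate with a blue band at each end, fixed on the drying rack (top 18 mm above the bench), 56 (x) x 100 (y) x 6 mm: where the blue finial stood. Origin: centre of its underside; z up; x points along the row towards the rack's red end bar (20 mm high; a plain bar is at the other end). The four plates lie in a straight row, 65 mm apart, in changing order.
- plate_green: Flat plywood plate with a green band at each end, fixed on the drying rack (top 18 mm above the bench), 56 (x) x 100 (y) x 6 mm: where the green finial stood. Origin: centre of its underside; z up; x points along the row towards the rack's red end bar (20 mm high; a plain bar is at the other end). The four plates lie in a straight row, 65 mm apart, in changing order.
- plate_yellow: Flat plywood plate with a yellow band at each end, fixed on the drying rack (top 18 mm above the bench), 56 (x) x 100 (y) x 6 mm: where the yellow finial stood. Origin: centre of its underside; z up; x points along the row towards the rack's red end bar (20 mm high; a plain bar is at the other end). The four plates lie in a straight row, 65 mm apart, in changing order.
- tray: Fixed dark wooden tray, 340 (x) x 90 (y) mm, with four open compartments in a row along x, 62 x 62 mm inside, centred at x = -99, -33, 33, 99 mm, y = 0. Compartment floor 12 mm above the bench; walls and dividers 4 mm thick, 14 mm above the floor. Origin: centre of its underside, on the bench; z up. A 22 mm high block is at each end, one red, one pale wood.
- red_block: Red block, 22 (x) x 80 (y) x 22 mm, fixed at one end of the tray's row of compartments (x = +152 or -152 mm in the tray's frame, changing): marks the tray's red end. Compartment centres are 53, 119, 185 and 251 mm from it. Origin: centre of its underside, 12 mm above the bench; axes parallel to the tray's.
There are look-alikes about, which are no part of the job. Leave any pink look-alike of the finial_green alone.

How it is judged:
By the outcome, as a careful person would: the job done as asked, in the order asked, and still so for the second after the job is handed in, with the robot touching nothing.
It also fails if it takes over 120 s, if anything falls off the work surface, if the arm or the gripper's body presses on something with over 40 N, if the wrist force passes 120 N, or if a joint passes its speed limit or range.

## Working session

There is one attempt and no reset: what is moved stays moved. The work goes in short steps, Python scripts to look and compute and a tool call to move; the robot and the scene stay as the last step left them, time stands still between calls to the robot, and variables do not carry over. Pictures are saved under pics/ and viewed, and the job is handed in when it is done.

Besides the shell and the picture viewer there is one more tool, called after "Request:" in YAML: its name, and indented under it one key for each argument. play_rows: Moves the arm, as the interface text tells. Its arguments: {"type":"object","properties":{"targets":{"type":"array"}},"required":["targets"]}

```bash
mkdir -p pics; python3 - <<'E'
from cell import *
import cv2
s=read_state();print({k:(s[k] if not hasattr(s[k],'round') else s[k].round(3)) for k in s})
for n in ("scene","top","wrist"):
    c=calibration(n);print(n,c)
    p,d=get_image(n);cv2.imwrite(f"pics/{n}0.png",p);import numpy as np;np.save(f"{n}0.npy",d)
E
```

```text
{'clock': 0.0, 'qpos': array([ 1.215,  0.629,  0.038,  1.518, -0.027,  0.996, -0.02 ]), 'qd': array([ 0.002,  0.001,  0.001, -0.001, -0.   , -0.   , -0.001]), 'tau': array([-1.0000e-03, -5.6340e+01,  1.2260e+00, -1.9344e+01,  1.1000e-02,
        1.1000e-02, -0.0000e+00]), 'eef_pos': array([ 185.574, -622.204,  193.977]), 'tool_rot': array([ 3.142e+00,  2.000e-03, -1.281e+00]), 'force': array([-0.   , -0.379, -0.325]), 'torque': array([ 0.031, -0.008,  0.021]), 'width': 85.35581182164339}
scene {'K': array([[481.4895875 ,   0.        , 252.20308677],
       [  0.        , 481.4895875 , 197.21317654],
       [  0.        ,   0.        ,   1.        ]]), 'R': array([[ 0.14152161,  0.98991377, -0.00650854],
       [ 0.60876883, -0.09221256, -0.7879704 ],
       [-0.78062292,  0.10755265, -0.61567872]]), 't': array([ -53.03788708, -298.56490214, 1432.22528833])}
top {'K': array([[371.21068769,   0.        , 259.79313238],
       [  0.        , 371.21068769, 188.77890657],
       [  0.        ,   0.        ,   1.        ]]), 'R': array([[-0.00134378, -0.9990865 ,  0.04271249],
       [-0.98350593, -0.00640505, -0.18076245],
       [ 0.1808709 , -0.0422509 , -0.98259889]]), 't': array([-30.77426406, 574.66371779, 863.35883397])}
wrist {'K': array([[345.99755326,   0.        , 261.48220318],
       [  0.        , 345.99755326, 192.88749039],
       [  0.        ,   0.        ,   1.        ]]), 'R': array([[ 0.28505838, -0.95850787, -0.00209511],
       [-0.91840035, -0.27375487,  0.28565549],
       [-0.27437659, -0.07950434, -0.95833008]]), 't': array([-649.14400907,  -37.57762937,  379.25894091])}
```

View pics/scene0.png

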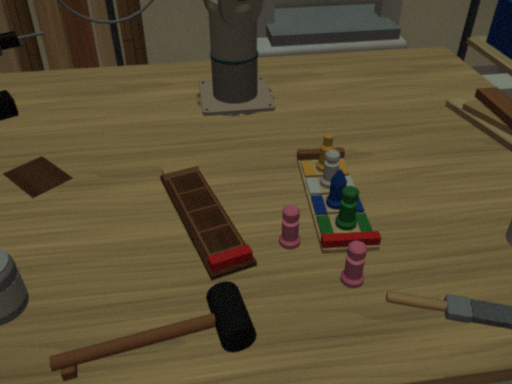

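View pics/top0.png

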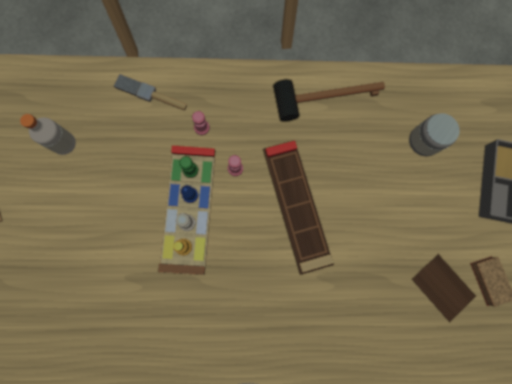

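View pics/wrist0.png

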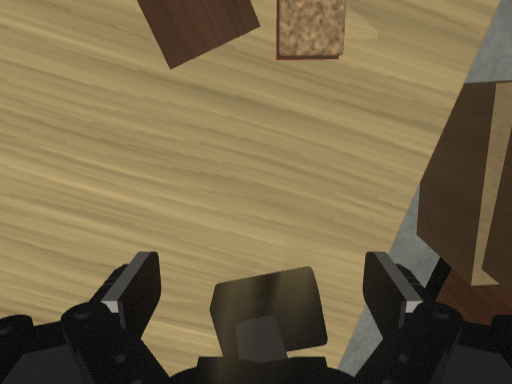

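```bash
cat > h.py <<'E'
import numpy as np,cv2
def ray(c,u,v):
    d=c["R"].T@(np.linalg.inv(c["K"])@np.array([u,v,1.]));o=-c["R"].T@c["t"];return o,d/np.linalg.norm(d)
def onplane(c,u,v,z):
    o,d=ray(c,u,v);return o+d*(z-o[2])/d[2]
def tri(c1,p1,c2,p2):
    o1,d1=ray(c1,*p1);o2,d2=ray(c2,*p2)
    s=np.linalg.lstsq(np.stack([d1,-d2],1),o2-o1,rcond=None)[0]
    a=o1+s[0]*d1;b=o2+s[1]*d2;return (a+b)/2,np.linalg.norm(a-b)
def cloud(c,d):
    v,u=np.indices(d.shape);K=c["K"]
    P=np.stack([(u-K[0,2])/K[0,0]*d,(v-K[1,2])/K[1,1]*d,d],-1).astype(float)
    return (P-c["t"])@c["R"]
def masks(p):
    h=cv2.cvtColor(p,cv2.COLOR_BGR2HSV);H,S,V=[h[...,i].astype(int) for i in range(3)]
    return {"red":((H<5)|(H>175))&(S>190)&(V>80),"green":(H>50)&(H<80)&(S>120),"blue":(H>105)&(H<130)&(S>150)&(V>50),
      "yellow":(H>18)&(H<32)&(S>170)&(V>110),"pink":(H>155)&(H<178)&(S>60)&(S<190)&(V>90),"white":(S<45)&(V>120)}
def blobs(m,a=15):
    n,l,st,ce=cv2.connectedComponentsWithStats(m.astype(np.uint8))
    return [(i,st[i,4],ce[i].round(1),st[i,:4]) for i in range(1,n) if st[i,4]>=a],l
E
python3 - <<'E'
from cell import *
from h import *
for n in ("scene","top"):
    p=cv2.imread(f"pics/{n}0.png");d=np.load(f"{n}0.npy");c=calibration(n);W=cloud(c,d)
    for k,m in masks(p).items():
        for i,a,ce,bb in blobs(m,25)[0]:
            u,v=ce.astype(int);print(n,k,a,ce,bb,onplane(c,*ce,24).round(0),W[v,u].round(0))
E
python3 -c "
import cv2
p=cv2.imread('pics/top0.png')[90:290,140:350];cv2.imwrite('pics/topc.png',cv2.resize(p,None,fx=2.8,fy=2.8,interpolation=cv2.INTER_CUBIC))"
```

```text
scene red 392 [350.5 236.1] [322 231  58  11] [665. 147.  24.] [680. 140.  39.]
scene red 373 [229.2 254.2] [208 245  44  20] [679. -86.  24.] [689. -87.  35.]
scene green 872 [350.8 211.3] [336 187  36  44] [594. 170.  24.] [644. 147.  69.]
scene green 195 [324.3 224.1] [317 216  16  17] [624. 107.  24.] [625. 106.  25.]
scene blue 151 [338.7 178.9] [331 170  15  16] [482. 177.  24.] [575. 141.  96.]
scene blue 166 [318.3 203.9] [312 196  14  17] [561. 111.  24.] [558. 111.  24.]
scene blue 61 [333.  202.2] [327 197  13   9] [560. 142.  24.] [579. 135.  41.]
scene blue 43 [359.1 206.1] [357 199   6  12] [580. 192.  24.] [582. 191.  26.]
scene yellow 31 [326.5 147.3] [321 146  13   4] [351. 185.  24.] [445. 153.  86.]
scene yellow 59 [343.  166.4] [339 160   9  13] [436. 201.  24.] [435. 201.  24.]
scene yellow 120 [307.7 168. ] [302 162  13  13] [431. 120.  24.] [432. 117.  25.]
scene pink 129 [290.7 210.7] [283 206  16  10] [574.  50.  24.] [642.  32.  83.]
scene pink 62 [290.  223.7] [283 220  15   7] [613.  41.  24.] [649.  32.  58.]
scene pink 93 [288.8 241.9] [280 236  19  10] 
[... 551 characters left out ...]
84.8] [307 178  13  14] [495. 116.  24.] [493. 114.  25.]
top green 105 [189.6 169.5] [180 163  16  13] [629. 149.  24.] [615. 140.  89.]
top blue 142 [189.  193.6] [183 187  14  14] [567. 148.  24.] [557. 138.  90.]
top pink 192 [199.8 122.2] [193 112  15  22] [756. 126.  24.] [736. 121.  79.]
top pink 182 [234.7 165.2] [229 156  13  19] [641.  34.  24.] [628.  34.  79.]
top white 724 [443.6 128.3] [429 113  31  31] [ 749. -525.   24.] [ 721. -479.  101.]
top white 289 [ 43.7 130.7] [ 30 118  24  23] [728. 522.  24.] [694. 467. 127.]
top white 380 [174.3 220.1] [165 209  23  24] [500. 182.  24.] [500. 183.  23.]
top white 270 [201.3 222.5] [194 211  14  24] [494. 115.  24.] [495. 116.  25.]
```

View pics/topc.png

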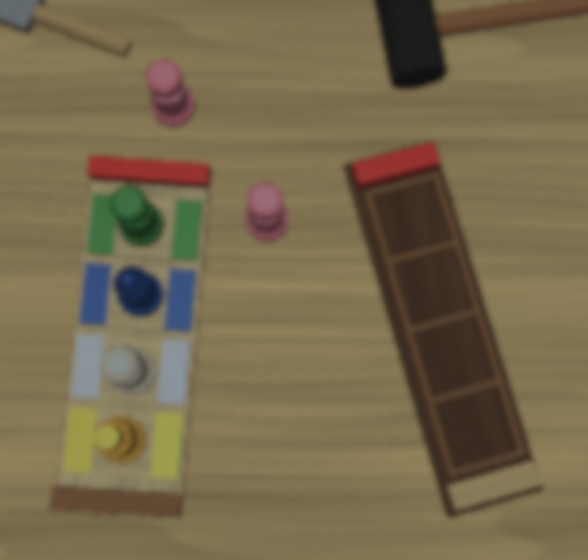

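```bash
python3 - <<'E'
from cell import *
from h import *
from scipy.spatial.transform import Rotation as Ro
s=read_state();c=calibration("wrist");R=Ro.from_euler("xyz",s["tool_rot"]).as_matrix()
o=-c["R"].T@c["t"];print("cam in tool",R.T@(o-s["eef_pos"]), "cam z in tool",R.T@c["R"][2],"cam x",R.T@c["R"][0])
t=calibration("top")
a=onplane(t,282,149,34);b=onplane(t,316,266,34);print(a,b,np.degrees(np.arctan2(*(a-b)[1::-1])),np.linalg.norm(a-b))
E
```

```text
cam in tool [   0.3001797   -71.82557238 -178.75412006] cam z in tool [-5.60390851e-04  2.85652154e-01  9.58333205e-01] cam x [9.99999672e-01 7.19836231e-04 3.70192638e-04]
[682.91301432 -87.58032566  34.        ] [ 387.2844635  -167.33921364   34.        ] 15.098587816892818 306.1988247424534
```

Request:
play_rows:
  targets:
    - {"slide":[0,0,-18],"turn":[0,0,10],"hand":85}
    - {"slide":[0,0,-18],"turn":[0,0,10],"hand":85}
    - {"slide":[-52,-24,0],"turn":[0,0,0],"hand":85}
    - {"slide":[-52,-24,0],"turn":[0,0,0],"hand":85}
    - {"slide":[-52,-24,0],"turn":[0,0,0],"hand":85}

```text
clock: 0.78
eef_pos: [267.7, -469.6, 230.7]
tool_rot: [-3.141, 0.0, -1.63]
force: [0.6, 0.0, 0.1]
width: 85.3
```

Request:
play_rows:
  targets:
    - {"slide":[-52,-24,0],"turn":[0,0,0],"hand":85}
    - {"slide":[-52,-24,0],"turn":[0,0,0],"hand":85}
    - {"slide":[-52,-24,0],"turn":[0,0,0],"hand":85}
    - {"slide":[-52,-24,0],"turn":[0,0,0],"hand":85}
    - {"slide":[-52,-24,0],"turn":[0,0,0],"hand":85}

```text
clock: 1.4
eef_pos: [402.7, -217.3, 231.0]
tool_rot: [-3.141, -0.0, -1.63]
force: [0.9, -0.3, 0.2]
width: 84.9
```

Request:
play_rows:
  targets:
    - {"slide":[-53,-24,0],"turn":[0,0,0],"hand":85}
    - {"slide":[-53,-24,0],"turn":[0,0,0],"hand":85}
    - {"slide":[-53,-24,0],"turn":[0,0,0],"hand":85}
    - {"slide":[-53,-24,0],"turn":[0,0,0],"hand":85}
    - {"slide":[-53,-24,0],"turn":[0,0,0],"hand":85}

```text
clock: 2.02
eef_pos: [538.2, 40.0, 230.9]
tool_rot: [-3.142, -0.0, -1.63]
force: [0.3, -1.3, 0.0]
width: 85.0
```

Request:
play_rows:
  targets:
    - {"slide":[0,0,0],"turn":[0,0,0],"hand":85}
    - {"slide":[0,0,0],"turn":[0,0,0],"hand":85}

```text
clock: 2.28
eef_pos: [537.0, 37.8, 230.5]
tool_rot: [3.14, -0.001, -1.63]
force: [0.7, 0.1, -0.0]
width: 85.0
```

```bash
python3 - <<'E'
from cell import *
import cv2,numpy as np,pickle
s=read_state();print(s["clock"],s["eef_pos"],s["tool_rot"],abs(s["qd"]).max())
c=calibration("wrist");p,d=get_image("wrist");cv2.imwrite("pics/wrist1.png",p);pickle.dump((c,p,d),open("w1.pkl","wb"))
E
```

```text
2.275 [536.96509042  37.76302956 230.4888622 ] [ 3.14036204e+00 -1.03757910e-03 -1.63001571e+00] 0.02642387424656613
```

View pics/wrist1.png

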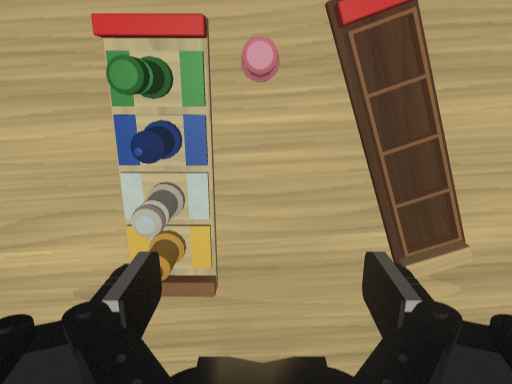

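Request:
play_rows:
  targets:
    - {"slide":[-52,-20,0],"turn":[0,0,0],"hand":85}
    - {"slide":[-53,-20,0],"turn":[0,0,0],"hand":85}
    - {"slide":[0,0,0],"turn":[0,0,0],"hand":85}
    - {"slide":[0,0,0],"turn":[0,0,0],"hand":85}

```text
clock: 2.82
eef_pos: [583.3, 138.4, 230.7]
tool_rot: [3.141, -0.002, -1.632]
force: [1.2, -0.4, -0.6]
width: 84.9
```

```bash
python3 - <<'E'
from cell import *
import cv2,numpy as np,pickle
s=read_state();print(s["clock"],s["eef_pos"],s["tool_rot"],abs(s["qd"]).max())
c=calibration("wrist");p,d=get_image("wrist");cv2.imwrite("pics/wrist2.png",p);pickle.dump((c,p,d),open("w2.pkl","wb"))
E
```

```text
2.825 [583.32453986 138.42560627 230.68783532] [ 3.14083364e+00 -1.81361007e-03 -1.63239342e+00] 0.017266676742348216
```

View pics/wrist2.png

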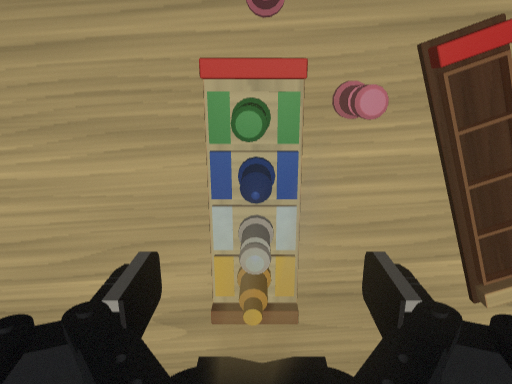

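```bash
python3 - <<'E'
import pickle
from h import *
from scipy.optimize import least_squares
V=[pickle.load(open(f"w{i}.pkl","rb")) for i in (1,2)]
for i,(c,p,d) in enumerate(V):
    h=cv2.cvtColor(p,cv2.COLOR_BGR2HSV)
    for u,v in ([(193,80),(195,140),(198,195),(200,245),(150,215),(170,250),(430,60)] if i==0 else [(289,118),(287,175),(286,228),(284,275),(255,258),(252,300),(470,110)]): print(i,(u,v),h[v,u],end=' ')
    print()
# shaft fit from depth
for i,(c,p,d) in enumerate(V):
    W=cloud(c,d); X=W.reshape(-1,3)
    ok=(d.reshape(-1)>0)
    for nm,x0,y0 in (("green",625,150),("blue",560,150),("white",495,150),("yellow",432,155)):
        b=ok&(np.hypot(X[:,0]-x0,X[:,1]-y0)<30)
        sh=X[b&(X[:,2]>42)&(X[:,2]<76)]
        top=X[b][:,2].max()
        if len(sh)<20: print(nm,"few",len(sh));continue
        r=least_squares(lambda q:np.hypot(sh[:,0]-q[0],sh[:,1]-q[1])-16,[x0,y0],loss="soft_l1")
        fl=X[b&(X[:,2]<29)&(X[:,2]>18)][:,2]
        print(i,nm,len(sh),r.x.round(1),"rms",np.sqrt(np.mean(r.fun**2)).round(2),"top",top.round(1),"plate z",np.median(fl).round(1))
E
```

```text
0 (193, 80) [ 60 105 150] 0 (195, 140) [110 143 153] 0 (198, 195) [ 63  13 193] 0 (200, 245) [ 23 157 201] 0 (150, 215) [ 30  25 174] 0 (170, 250) [ 19 156 106] 0 (430, 60) [ 21 101 161] 
1 (289, 118) [ 58 105 134] 1 (287, 175) [110 145 132] 1 (286, 228) [ 50  14 167] 1 (284, 275) [ 22 138 168] 1 (255, 258) [ 86  11 161] 1 (252, 300) [ 20 139 110] 1 (470, 110) [ 13 135  64] 
0 green 319 [628.  146.6] rms 0.22 top 110.1 plate z 23.7
0 blue 297 [563.3 145.2] rms 0.19 top 109.1 plate z 23.7
0 white 369 [493.7 150.4] rms 0.26 top 108.5 plate z 23.7
0 yellow 402 [434.2 156.7] rms 0.35 top 92.6 plate z 23.8
1 green 32 [627.7 146.5] rms 0.1 top 355.6 plate z 23.7
1 blue 197 [563.2 145. ] rms 0.16 top 108.4 plate z 23.7
1 white 328 [493.6 150.4] rms 0.27 top 108.5 plate z 23.7
1 yellow 387 [434.1 156.6] rms 0.35 top 109.7 plate z 23.7
```

```bash
python3 - <<'E'
import pickle
from h import *
V=[pickle.load(open(f"w{i}.pkl","rb")) for i in (1,2)]
rng={"green":((52,70),(70,255),(95,255)),"blue":((104,116),(110,255),(95,255)),"white":((0,180),(0,28),(140,255)),"yellow":((20,27),(120,255),(140,255)),"red":((0,180),(190,255),(100,255))}
bl={}
for i,(c,p,d) in enumerate(V):
    h=cv2.cvtColor(p,cv2.COLOR_BGR2HSV)
    for k,r in rng.items():
        m=np.ones(h.shape[:2],bool)
        for j in range(3): m&=(h[...,j]>=r[j][0])&(h[...,j]<=r[j][1])
        if k=="red": m&=(h[...,0]<6)|(h[...,0]>174)
        for b in blobs(m,120)[0]:
            print(i,k,b[1],b[2],b[3],onplane(c,*b[2],24).round(1))
def T(n,a,b):print(n,*[x.round(1) for x in tri(V[0][0],a,V[1][0],b)])
# distinct corners by eye, refined subpixel
def sub(i,pt):
    g=cv2.cvtColor(V[i][1],cv2.COLOR_BGR2GRAY);q=np.array([[pt]],np.float32)
    return cv2.cornerSubPix(g,q,(3,3),(-1,-1),(3,30,.01))[0,0]
for n,a,b in [("greenband",(181,106),(278,144)),("blueband",(206,115),(298,152)),("blueband2",(185,164),(277,199)),("whiteband",(187,173),(276,207)),("pink",(260,52),(371,102)),("trayinner",(368,97),(458,131)),("tray2",(384,153),(470,187))]:
    a2,b2=(sub(0,a),sub(1,b)) if n!="pink" else (a,b);print(a2,b2);T(n,a2,b2)
T("greentop",(126,74),(248.5,124.5));T("whitetop",(147,222),(255,262));T("bluetip",(145,148),(256,188))
E
python3 -c "
import cv2
p=cv2.imread('pics/wrist1.png')[0:270,310:490];cv2.imwrite('pics/tray1.png',cv2.resize(p,None,fx=2.2,fy=2.2,interpolation=cv2.INTER_CUBIC))"
```

```text
0 green 1483 [122.5  76.3] [106  51  38  55] [630.8 178.5  24. ]
0 green 1245 [191.9  77.8] [179  51  26  55] [625.  105.6  24. ]
0 green 123 [159.   64.5] [143  57  27  22] [640.2 138.3  24. ]
0 blue 1049 [126.9 139.4] [114 115  34  50] [564.7 185.2  24. ]
0 blue 1046 [194.9 139.5] [183 115  24  50] [560.1 109.9  24. ]
0 blue 281 [168.4 134.9] [145 121  35  38] [566.9 138.6  24. ]
0 white 799 [131.4 192.5] [120 173  24  46] [503.4 190.5  24. ]
0 white 936 [197.8 195.3] [187 173  22  46] [495.4 114.   24. ]
0 white 424 [144.7 221.1] [134 209  23  25] [467.2 180.7  24. ]
0 yellow 448 [135.7 242.7] [126 226  24  36] [440. 196.  24.]
0 yellow 835 [200.4 246.4] [190 226  22  42] [430.4 118.1  24. ]
1 green 1104 [218.6 116.8] [207  92  24  51] [629.6 181.7  24. ]
1 green 1098 [288.3 116.7] [278  92  22  51] [625.  105.8  24. ]
1 green 651 [248.4 123.3] [235 109  28  30] [620.6 149.7  24. ]
1 blue 953 [220.6 174.8] [210 152  22  47] [564.7 185.7  24. ]
1 blue 954 [286.9 174.9] [277 152  21  47] [559.8 110.   24. ]
1 blue 161 [257.9 164.7] [241 159  34  19] [573.8 142.3  24. ]
1 white 844 [
[... 311 characters left out ...]
yellow 252 [252.2 317. ] [243 309  19  17] [372.6 162.9  24. ]
1 red 991 [484.7  40.5] [445  20  67  45] [689.1 -98.9  24. ]
[182.13652  105.792076] [277.1799 143.0966]
greenband [597.  119.3  24.7] 0.0
[206.86732  115.457405] [298.1452  150.44876]
blueband [585.   95.4  13.4] 0.8
[185.59819 164.78618] [276.29437 198.61417]
blueband2 [532.4 123.5  24.6] 0.0
[187. 173.] [276. 207.]
whiteband [521.5 124.1  21.6] 1.1
(260, 52) (371, 102)
pink [639.2  32.9  81.3] 2.8
[368.  97.] [458. 131.]
trayinner [595.5 -83.1  18.4] 3.3
[384.90405 152.9988 ] [469.7866  187.42978]
tray2 [ 531.6 -101.7   22.8] 0.7
greentop [627.3 146.1 102.1] 1.6
whitetop [493.8 149.4 101.7] 2.0
bluetip [563.6 144.6  86.8] 1.4
```

View pics/tray1.png

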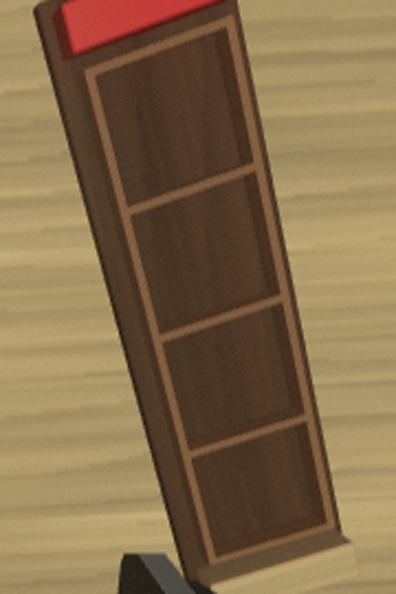

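```bash
python3 - <<'E'
import pickle
from h import *
c,p,d=pickle.load(open("w1.pkl","rb"));W=cloud(c,d)
f=lambda u,v:onplane(c,310+u/2.2,v/2.2,26)
L=[f(90,73),f(132,212),f(161,336),f(191,450),f(214,560)]
Rr=[f(233,18),f(256,168),f(282,299),f(305,419),f(332,524)]
for a,b in zip(L,Rr):print(a.round(1),b.round(1),((a+b)/2).round(1),np.linalg.norm(a-b).round(1))
mid=np.array([(a+b)/2 for a,b in zip(L,Rr)])[:,:2]
# depth: floor pts & wall pts
X=W.reshape(-1,3);b=(d.reshape(-1)>0)&(X[:,0]>390)&(X[:,0]<680)&(X[:,1]<-40)&(X[:,1]>-220)
t=np.array([mid[0]-mid[-1]])[0];ctr=(mid[0]+mid[-1])/2;ang=np.arctan2(t[1],t[0]);print("ang",np.degrees(ang),"len",np.linalg.norm(t),"ctr",ctr)
h=np.histogram(X[b][:,2],bins=np.arange(-3,40,1));print(dict(zip(h[1].round(0).astype(int).tolist(),h[0].tolist())))
# wall pts in tray frame
w=X[b&(X[:,2]>24.5)&(X[:,2]<27.5)]
ex=np.array([np.cos(ang),np.sin(ang)]);ey=np.array([-ex[1],ex[0]])
q=np.stack([(w[:,:2]-ctr)@ex,(w[:,:2]-ctr)@ey],1)
k=(abs(q[:,0])<140)&(abs(q[:,1])<45)
hx=np.histogram(q[k&(abs(q[:,1])<22)][:,0],bins=np.arange(-144,145,3));print("x",[(int(a),int(n)) for a,n in zip(hx[1],hx[0]) if n>15])
for s in (-1,1):
    g=q[k&(s*q[:,1]>26)&(abs(q[:,0])<125)];print("side",s,len(g),np.median(g[:,1]),np.polyfit(g[:,0],g[:,1],1))
for x0 in (-132,-66,0,66,132):
    g=q[k&(abs(q[:,1])<25)&(abs(q[:,0]-x0)<12)];print(x0,len(g),np.median(g[:,0]) if len(g) else None, np.polyfit(g[:,1],g[:,0],1)[0] if len(g)>5 else None)
E
```

```text
[658.  -61.1  26. ] [ 677.  -125.4   26. ] [667.5 -93.3  26. ] 67.1
[594.8 -82.3  26. ] [ 611.6 -140.8   26. ] [ 603.2 -111.5   26. ] 60.9
[533.  -98.8  26. ] [ 548.2 -158.6   26. ] [ 540.6 -128.7   26. ] 61.6
[ 470.7 -117.2   26. ] [ 484.4 -176.    26. ] [ 477.6 -146.6   26. ] 60.4
[ 405.3 -133.3   26. ] [ 423.2 -196.5   26. ] [ 414.2 -164.9   26. ] 65.6
ang 15.791001488516198 len 263.2337411606057 ctr [ 540.87790824 -129.06686719]
{-3: 415, -2: 3791, -1: 7874, 0: 4301, 1: 582, 2: 74, 3: 41, 4: 55, 5: 57, 6: 40, 7: 50, 8: 76, 9: 476, 10: 3112, 11: 6435, 12: 3631, 13: 658, 14: 230, 15: 248, 16: 232, 17: 226, 18: 238, 19: 237, 20: 253, 21: 262, 22: 234, 23: 311, 24: 851, 25: 1466, 26: 765, 27: 146, 28: 43, 29: 42, 30: 46, 31: 85, 32: 327, 33: 588, 34: 256, 35: 24, 36: 3, 37: 0, 38: 0}
x [(-135, 33), (-132, 80), (-69, 44), (-66, 87), (-3, 52), (0, 94), (63, 57), (66, 91), (129, 70), (132, 108)]
side -1 874 -31.70198318063013 [ 1.07751530e-03 -3.16617129e+01]
side 1 836 33.94003806486393 [1.39117333e-03 3.37292516e+01]
-132 139 -131.33364548518378 0.004178399359762396
-66 147 -65.08149805615874 -0.00019968413334134664
0 168 0.6111063578925615 -0.001493049479251874
66 166 66.51051838216304 -0.004804598010192628
132 197 132.43475569726078 0.0036151483386081965
```

Request:
play_rows:
  targets:
    - {"slide":[-5.5,-22,0],"turn":[0,0,0],"hand":85}
    - {"slide":[-5.4,-22,0],"turn":[0,0,0],"hand":85}
    - {"slide":[0,0,50],"turn":[0,0,0],"hand":85}
    - {"slide":[0,0,50],"turn":[0,0,0],"hand":85}
    - {"slide":[0,0,0],"turn":[0,0,0],"hand":85}

```text
clock: 3.5
eef_pos: [624.8, 145.7, 127.6]
tool_rot: [3.133, -0.004, -1.633]
force: [-0.5, -0.1, 0.1]
width: 85.1
```

Request:
play_rows:
  targets:
    - {"slide":[0,0,0],"turn":[0,0,0],"hand":85}
    - {"slide":[0,0,0],"turn":[0,0,0],"hand":85}

```text
clock: 3.75
eef_pos: [630.2, 149.1, 133.7]
tool_rot: [-3.137, 0.001, -1.631]
force: [0.6, -0.3, -0.9]
width: 84.8
```

Request:
play_rows:
  targets:
    - {"slide":[0,0,0],"turn":[0,0,0],"hand":85}
    - {"slide":[0,0,0],"turn":[0,0,0],"hand":85}

```text
clock: 4.0
eef_pos: [628.7, 149.3, 131.9]
tool_rot: [-3.14, 0.0, -1.63]
force: [0.0, 0.4, -0.3]
width: 85.0
```

```bash
python3 - <<'E'
from cell import *
s=read_state();print(s["clock"],s["eef_pos"],s["tool_rot"],s["qd"].round(3))
E
```

```text
4.0 [628.72886257 149.31334953 131.85836263] [-3.14019718e+00  4.61125327e-04 -1.62995392e+00] [-0.002  0.008 -0.001  0.004 -0.    -0.002 -0.   ]
```

Request:
play_rows:
  targets:
    - {"slide":[2.7,0.8,15],"turn":[0,0,0],"hand":85}
    - {"slide":[0,0,25],"turn":[0,0,0],"hand":85}
    - {"slide":[0,0,22],"turn":[0,0,0],"hand":85}
    - {"slide":[0,0,16],"turn":[0,0,0],"hand":85}
    - {"slide":[0,0,10],"turn":[0,0,0],"hand":85}

```text
clock: 4.62
eef_pos: [626.8, 146.2, 41.5]
tool_rot: [3.14, -0.001, -1.63]
force: [0.5, 1.2, -0.2]
width: 84.7
```

Request:
play_rows:
  targets:
    - {"slide":[0,0,0],"turn":[0,0,0],"hand":85}
    - {"slide":[0,0,0],"turn":[0,0,0],"hand":85}
    - {"slide":[0,0,0],"turn":[0,0,0],"hand":85}

```text
clock: 5.0
eef_pos: [628.0, 146.6, 43.8]
tool_rot: [-3.14, 0.0, -1.63]
force: [-0.2, -1.5, 0.4]
width: 85.0
```

```bash
python3 - <<'E'
from cell import *
import cv2
s=read_state();print(s["clock"],s["eef_pos"],s["tool_rot"],s["qd"].round(3))
p,d=get_image("wrist");cv2.imwrite("pics/wrist3.png",p)
E
```

```text
5.0 [627.99472376 146.62465872  43.77964015] [-3.14009657e+00  4.62295627e-04 -1.63010023e+00] [ 0.     0.002 -0.002  0.     0.     0.001  0.   ]
```

View pics/wrist3.png

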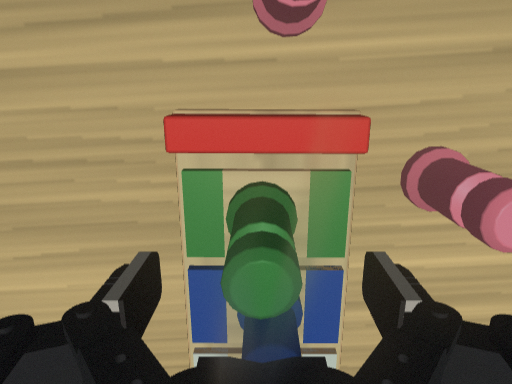

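Green finial is centred between the pads (column 262), shaft level with the jaws; pink ones are clear. Close.

Request:
play_rows:
  targets:
    - {"slide":[0,0,0],"turn":[0,0,0],"hand":60}
    - {"slide":[0,0,0],"turn":[0,0,0],"hand":45}
    - {"slide":[0,0,0],"turn":[0,0,0],"hand":28}
    - {"slide":[0,0,0],"turn":[0,0,0],"hand":28}
    - {"slide":[0,0,0],"turn":[0,0,0],"hand":28}

```text
clock: 5.68
eef_pos: [627.6, 146.6, 43.3]
tool_rot: [-3.141, 0.0, -1.63]
force: [-0.4, -0.4, 3.4]
width: 29.9
```

Request:
play_rows:
  targets:
    - {"slide":[0,0,0],"turn":[0,0,0],"hand":25}
    - {"slide":[0,0,0],"turn":[0,0,0],"hand":25}
    - {"slide":[0,0,0],"turn":[0,0,0],"hand":25}

```text
clock: 6.05
eef_pos: [627.6, 146.6, 43.2]
tool_rot: [-3.141, 0.0, -1.63]
force: [-0.4, -0.5, 5.5]
width: 29.8
```

Request:
play_rows:
  targets:
    - {"slide":[0,0,-6],"turn":[0,0,0],"hand":20}
    - {"slide":[0,0,-15],"turn":[0,0,0],"hand":20}
    - {"slide":[0,0,-25],"turn":[0,0,0],"hand":20}
    - {"slide":[0,0,-30],"turn":[0,0,0],"hand":20}
    - {"slide":[0,0,-30],"turn":[0,0,0],"hand":20}

```text
clock: 6.68
eef_pos: [627.3, 146.3, 150.5]
tool_rot: [-3.141, -0.0, -1.63]
force: [0.5, 0.3, -1.8]
width: 30.0
```

Request:
play_rows:
  targets:
    - {"slide":[0,0,-14],"turn":[0,0,0],"hand":20}
    - {"slide":[0,0,0],"turn":[0,0,0],"hand":20}
    - {"slide":[0,0,0],"turn":[0,0,0],"hand":20}

```text
clock: 7.05
eef_pos: [626.4, 146.2, 161.7]
tool_rot: [3.139, -0.001, -1.63]
force: [-1.1, 0.1, -1.5]
width: 29.9
```

```bash
python3 - <<'E'
from cell import *
import cv2
s=read_state();print(s["clock"],s["eef_pos"],s["tool_rot"],s["force"])
p,d=get_image("scene");cv2.imwrite("pics/scene4.png",p[80:330,130:430])
E
```

```text
7.05 [626.39472306 146.23468629 161.74859981] [ 3.13948517e+00 -7.22947820e-04 -1.63006034e+00] [-1.10755489  0.11901359 -1.48259328]
```

View pics/scene4.png

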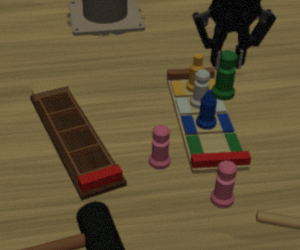

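Request:
play_rows:
  targets:
    - {"slide":[15,8,0],"turn":[0,0,0],"hand":20}
    - {"slide":[30,16,0],"turn":[0,0,0],"hand":20}
    - {"slide":[36,19,0],"turn":[0,0,0],"hand":20}
    - {"slide":[36,19,0],"turn":[0,0,0],"hand":20}
    - {"slide":[36,19,0],"turn":[0,0,0],"hand":20}

```text
clock: 7.72
eef_pos: [535.4, -3.8, 162.5]
tool_rot: [3.14, -0.001, -1.631]
force: [0.8, -0.1, 0.3]
width: 29.7
```

Request:
play_rows:
  targets:
    - {"slide":[36,19,0],"turn":[0,0,0],"hand":20}
    - {"slide":[36,19,0],"turn":[0,0,0],"hand":20}
    - {"slide":[36,19,0],"turn":[0,0,0],"hand":20}
    - {"slide":[30,16,0],"turn":[0,0,0],"hand":20}
    - {"slide":[20,9,0],"turn":[0,0,0],"hand":20}

```text
clock: 8.35
eef_pos: [443.4, -156.6, 162.6]
tool_rot: [3.14, -0.001, -1.633]
force: [0.2, -0.7, 0.0]
width: 29.5
```

Request:
play_rows:
  targets:
    - {"slide":[0,0,0],"turn":[0,0,-6.5],"hand":20}
    - {"slide":[0,0,0],"turn":[0,0,-6.5],"hand":20}
    - {"slide":[0,0,0],"turn":[0,0,-6.3],"hand":20}
    - {"slide":[0,0,0],"turn":[0,0,0],"hand":20}
    - {"slide":[0,0,0],"turn":[0,0,0],"hand":20}

```text
clock: 8.98
eef_pos: [445.5, -154.7, 162.7]
tool_rot: [3.141, 0.0, -1.296]
force: [0.4, 0.2, -0.4]
width: 29.9
```

```bash
cat > st.py <<'E'
from cell import *
import numpy as np,sys
s=read_state();print(s["clock"],s["eef_pos"].round(1),s["tool_rot"].round(3),"v",abs(s["qd"]).max().round(3),"F",s["force"].round(1),s["width"])
if len(sys.argv)>2:
    y=s["tool_rot"][2];d=np.array([float(sys.argv[1]),float(sys.argv[2])])-s["eef_pos"][:2]
    print("slide x,y:",(d@[np.cos(y),np.sin(y)]).round(1),(d@[np.sin(y),-np.cos(y)]).round(1))
E
python3 st.py 446 -154.9; python3 - <<'E'
from cell import *
import cv2
p,d=get_image("wrist");cv2.imwrite("pics/wrist5.png",p)
E
```

```text
8.975 [ 445.5 -154.7  162.7] [ 3.141  0.    -1.296] v 0.007 F [ 0.4  0.2 -0.4] 29.91800999882812
slide x,y: 0.4 -0.5
```

View pics/wrist5.png

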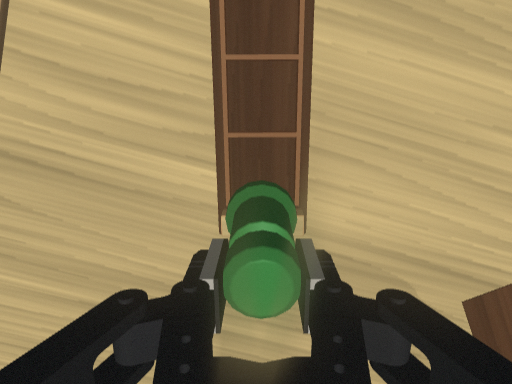

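Request:
play_rows:
  targets:
    - {"slide":[0.4,-0.5,15],"turn":[0,0,0],"hand":20}
    - {"slide":[0,0,30],"turn":[0,0,0],"hand":20}
    - {"slide":[0,0,35],"turn":[0,0,0],"hand":20}
    - {"slide":[0,0,25],"turn":[0,0,0],"hand":20}
    - {"slide":[0,0,15],"turn":[0,0,0],"hand":20}

```text
clock: 9.65
eef_pos: [446.1, -154.4, 41.6]
tool_rot: [3.14, 0.001, -1.294]
force: [0.2, -0.6, -1.4]
width: 29.6
```

Request:
play_rows:
  targets:
    - {"slide":[0,0,0],"turn":[0,0,0],"hand":20}
    - {"slide":[0,0,0],"turn":[0,0,0],"hand":20}

```text
clock: 9.9
eef_pos: [447.2, -154.7, 43.4]
tool_rot: [-3.141, -0.001, -1.294]
force: [0.8, 0.3, -0.3]
width: 30.2
```

```bash
python3 st.py 446 -154.9; python3 - <<'E'
from cell import *
import cv2
p,d=get_image("wrist");cv2.imwrite("pics/wrist6.png",p)
E
```

```text
9.9 [ 447.2 -154.7   43.4] [-3.141e+00 -1.000e-03 -1.294e+00] v 0.012 F [ 0.8  0.3 -0.3] 30.16868390254666
slide x,y: -0.1 1.2
```

View pics/wrist6.png

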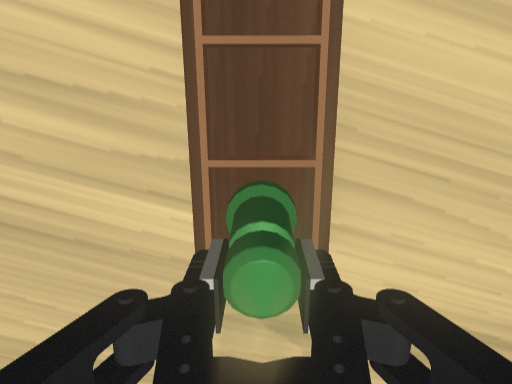

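Request:
play_rows:
  targets:
    - {"slide":[0,0.6,5],"turn":[0,0,0],"hand":20}
    - {"slide":[0,0,3],"turn":[0,0,0],"hand":20}
    - {"slide":[0,0,2],"turn":[0,0,0],"hand":20}
    - {"slide":[0,0,1],"turn":[0,0,0],"hand":20}
    - {"slide":[0,0,0],"turn":[0,0,0],"hand":20}

```text
clock: 10.58
eef_pos: [446.2, -154.7, 31.9]
tool_rot: [3.142, 0.0, -1.293]
force: [0.5, -0.3, -1.1]
width: 29.8
```

Request:
play_rows:
  targets:
    - {"slide":[0,0,0.6],"turn":[0,0,0],"hand":20}
    - {"slide":[0,0,0],"turn":[0,0,0],"hand":20}

```text
clock: 10.82
eef_pos: [446.3, -154.7, 31.3]
tool_rot: [-3.141, -0.0, -1.293]
force: [-0.2, -0.7, -1.5]
width: 29.8
```

Request:
play_rows:
  targets:
    - {"slide":[0,0,0.5],"turn":[0,0,0],"hand":20}
    - {"slide":[0,0,0],"turn":[0,0,0],"hand":20}

```text
clock: 11.08
eef_pos: [446.4, -154.7, 31.2]
tool_rot: [-3.141, -0.0, -1.293]
force: [-0.5, 0.6, 4.7]
width: 29.9
```

Request:
play_rows:
  targets:
    - {"slide":[0,0,0.5],"turn":[0,0,0],"hand":20}
    - {"slide":[0,0,0],"turn":[0,0,0],"hand":20}

```text
clock: 11.32
eef_pos: [446.4, -154.6, 31.1]
tool_rot: [-3.141, -0.0, -1.293]
force: [-1.8, 0.9, 10.1]
width: 29.5
```

Request:
play_rows:
  targets:
    - {"slide":[0,0,-0.6],"turn":[0,0,0],"hand":28}
    - {"slide":[0,0,0],"turn":[0,0,0],"hand":36}
    - {"slide":[0,0,0],"turn":[0,0,0],"hand":50}
    - {"slide":[0,0,0],"turn":[0,0,0],"hand":85}
    - {"slide":[0,0,0],"turn":[0,0,0],"hand":85}

```text
clock: 11.95
eef_pos: [446.2, -154.7, 30.8]
tool_rot: [3.141, 0.0, -1.293]
force: [0.1, 0.6, 0.5]
width: 83.6
```

Request:
play_rows:
  targets:
    - {"slide":[0,0,0],"turn":[0,0,0],"hand":85}
    - {"slide":[0,0,-20],"turn":[0,0,0],"hand":85}
    - {"slide":[0,0,-40],"turn":[0,0,0],"hand":85}
    - {"slide":[0,0,-45],"turn":[0,0,0],"hand":85}
    - {"slide":[0,0,-20],"turn":[0,0,0],"hand":85}

```text
clock: 12.58
eef_pos: [447.3, -155.1, 158.3]
tool_rot: [-3.139, -0.002, -1.293]
force: [0.7, -0.3, -0.4]
width: 84.9
```

```bash
python3 st.py 563.3 145.1; python3 - <<'E'
from cell import *
import cv2
p,d=get_image("wrist");cv2.imwrite("pics/wrist7.png",p)
p,d=get_image("scene");cv2.imwrite("pics/scene7.png",p[80:330,130:430])
E
```

```text
12.575 [ 447.3 -155.1  158.3] [-3.139e+00 -2.000e-03 -1.293e+00] v 0.406 F [ 0.7 -0.3 -0.4] 84.87872718189776
slide x,y: -256.9 -193.8
```

View pics/wrist7.png

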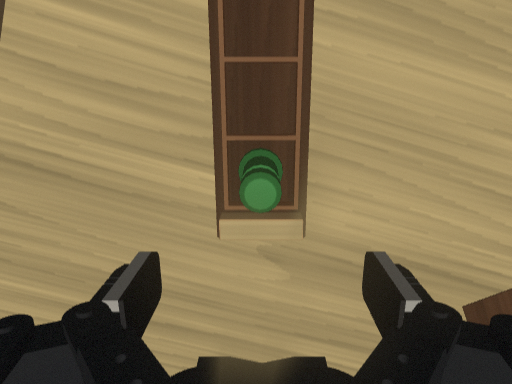

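View pics/scene7.png

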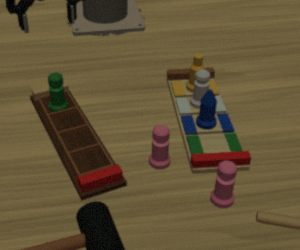

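Request:
play_rows:
  targets:
    - {"slide":[-12,-9,0],"turn":[0,0,0],"hand":85}
    - {"slide":[-28,-21,0],"turn":[0,0,0],"hand":85}
    - {"slide":[-35,-27,0],"turn":[0,0,0],"hand":85}
    - {"slide":[-35,-27,0],"turn":[0,0,0],"hand":85}
    - {"slide":[-35,-27,0],"turn":[0,0,0],"hand":85}

```text
clock: 13.3
eef_pos: [512.6, 17.8, 154.3]
tool_rot: [3.139, 0.001, -1.292]
force: [0.7, 0.0, 0.4]
width: 85.1
```

Request:
play_rows:
  targets:
    - {"slide":[-35,-27,0],"turn":[0,0,0],"hand":85}
    - {"slide":[-35,-27,0],"turn":[0,0,0],"hand":85}
    - {"slide":[-28,-20,0],"turn":[0,0,0],"hand":85}
    - {"slide":[-14,-9,0],"turn":[0,0,0],"hand":85}
    - {"slide":[0,0,0],"turn":[0,0,6.5],"hand":85}

```text
clock: 13.92
eef_pos: [561.4, 147.4, 154.5]
tool_rot: [3.139, 0.001, -1.407]
force: [-0.2, 0.3, 0.1]
width: 84.8
```

Request:
play_rows:
  targets:
    - {"slide":[0,0,0],"turn":[0,0,6.5],"hand":85}
    - {"slide":[0,0,0],"turn":[0,0,6.5],"hand":85}
    - {"slide":[0,0,0],"turn":[0,0,0],"hand":85}
    - {"slide":[0,0,0],"turn":[0,0,0],"hand":85}
    - {"slide":[0,0,0],"turn":[0,0,0],"hand":85}

```text
clock: 14.55
eef_pos: [562.2, 145.4, 155.7]
tool_rot: [3.141, -0.0, -1.633]
force: [-0.0, -0.2, -0.6]
width: 84.8
```

```bash
python3 st.py 563.3 145.1
```

```text
14.55 [562.2 145.4 155.7] [ 3.141 -0.    -1.633] v 0.006 F [-0.  -0.2 -0.6] 84.75393776418855
slide x,y: 0.2 -1.1
```

Request:
play_rows:
  targets:
    - {"slide":[0.2,-1.1,15],"turn":[0,0,0],"hand":85}
    - {"slide":[0,0,30],"turn":[0,0,0],"hand":85}
    - {"slide":[0,0,32],"turn":[0,0,0],"hand":85}
    - {"slide":[0,0,22],"turn":[0,0,0],"hand":85}
    - {"slide":[0,0,13],"turn":[0,0,0],"hand":85}

```text
clock: 15.18
eef_pos: [562.4, 144.9, 41.9]
tool_rot: [3.139, -0.001, -1.633]
force: [-0.5, 0.2, 0.0]
width: 84.9
```

Request:
play_rows:
  targets:
    - {"slide":[0,0,0],"turn":[0,0,0],"hand":85}
    - {"slide":[0,0,0],"turn":[0,0,0],"hand":85}
    - {"slide":[0,0,0],"turn":[0,0,0],"hand":85}

```text
clock: 15.55
eef_pos: [564.2, 145.6, 44.9]
tool_rot: [-3.14, 0.001, -1.634]
force: [0.2, -0.5, 0.6]
width: 84.9
```

```bash
python3 st.py 563.3 145.1;python3 - <<'E'
from cell import *
import cv2
p,d=get_image("wrist");cv2.imwrite("pics/wrist8.png",p)
E
```

```text
15.55 [564.2 145.6  44.9] [-3.140e+00  1.000e-03 -1.634e+00] v 0.002 F [ 0.2 -0.5  0.6] 84.93696203294994
slide x,y: 0.5 0.9
```

View pics/wrist8.png

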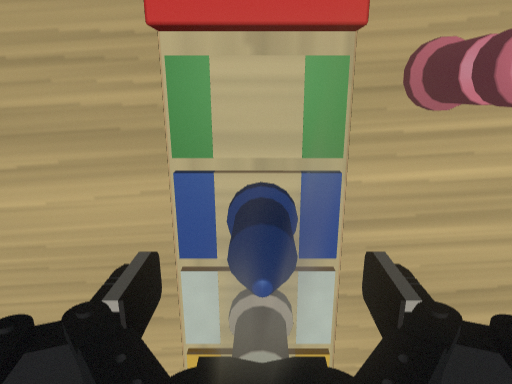

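Blue is centred between the pads (column 262). Grip and lift.

Request:
play_rows:
  targets:
    - {"slide":[0,0.7,0.8],"turn":[0,0,0],"hand":60}
    - {"slide":[0,0,0],"turn":[0,0,0],"hand":45}
    - {"slide":[0,0,0],"turn":[0,0,0],"hand":28}
    - {"slide":[0,0,0],"turn":[0,0,0],"hand":25}
    - {"slide":[0,0,0],"turn":[0,0,0],"hand":20}

```text
clock: 16.23
eef_pos: [562.9, 145.4, 43.7]
tool_rot: [-3.141, 0.0, -1.634]
force: [-0.7, -0.2, 5.5]
width: 27.8
```

Request:
play_rows:
  targets:
    - {"slide":[0,0,0],"turn":[0,0,0],"hand":20}
    - {"slide":[0,0,0],"turn":[0,0,0],"hand":20}
    - {"slide":[0,0,0],"turn":[0,0,0],"hand":20}

```text
clock: 16.6
eef_pos: [562.9, 145.4, 43.7]
tool_rot: [-3.141, 0.0, -1.634]
force: [-0.7, -0.9, 5.4]
width: 27.3
```

Request:
play_rows:
  targets:
    - {"slide":[0,0,-6],"turn":[0,0,0],"hand":20}
    - {"slide":[0,0,-15],"turn":[0,0,0],"hand":20}
    - {"slide":[0,0,-25],"turn":[0,0,0],"hand":20}
    - {"slide":[0,0,-30],"turn":[0,0,0],"hand":20}
    - {"slide":[0,0,-30],"turn":[0,0,0],"hand":20}

```text
clock: 17.23
eef_pos: [562.8, 145.4, 150.9]
tool_rot: [-3.141, 0.0, -1.634]
force: [0.4, 0.4, -1.5]
width: 27.1
```

Request:
play_rows:
  targets:
    - {"slide":[0,0,-14],"turn":[0,0,0],"hand":20}
    - {"slide":[0,0,0],"turn":[0,0,0],"hand":20}
    - {"slide":[0,0,0],"turn":[0,0,0],"hand":20}

```text
clock: 17.6
eef_pos: [561.9, 145.1, 162.1]
tool_rot: [3.14, -0.001, -1.634]
force: [0.3, -0.3, -1.4]
width: 27.5
```

```bash
python3 st.py 509.5 -136.8
```

```text
17.6 [561.9 145.1 162.1] [ 3.140e+00 -1.000e-03 -1.634e+00] v 0.01 F [ 0.3 -0.3 -1.4] 27.461397701281687
slide x,y: 284.7 34.6
```

Request:
play_rows:
  targets:
    - {"slide":[14,2,0],"turn":[0,0,0],"hand":20}
    - {"slide":[30,4,0],"turn":[0,0,0],"hand":20}
    - {"slide":[36,4,0],"turn":[0,0,0],"hand":20}
    - {"slide":[36,4,0],"turn":[0,0,0],"hand":20}
    - {"slide":[36,4,0],"turn":[0,0,0],"hand":20}

```text
clock: 18.23
eef_pos: [534.0, -7.6, 162.3]
tool_rot: [3.14, -0.001, -1.634]
force: [0.1, -1.0, -1.9]
width: 27.5
```

Request:
play_rows:
  targets:
    - {"slide":[36,5,0],"turn":[0,0,0],"hand":20}
    - {"slide":[36,5,0],"turn":[0,0,0],"hand":20}
    - {"slide":[30,4,0],"turn":[0,0,0],"hand":20}
    - {"slide":[20,2,0],"turn":[0,0,0],"hand":20}
    - {"slide":[10,1,0],"turn":[0,0,0],"hand":20}

```text
clock: 18.85
eef_pos: [508.6, -138.0, 162.5]
tool_rot: [3.14, -0.001, -1.636]
force: [1.4, 1.0, -1.5]
width: 27.3
```

Request:
play_rows:
  targets:
    - {"slide":[0,0,0],"turn":[0,0,-6.5],"hand":20}
    - {"slide":[0,0,0],"turn":[0,0,-6.5],"hand":20}
    - {"slide":[0,0,0],"turn":[0,0,-6.5],"hand":20}
    - {"slide":[0,0,0],"turn":[0,0,0],"hand":20}
    - {"slide":[0,0,0],"turn":[0,0,0],"hand":20}

```text
clock: 19.48
eef_pos: [509.8, -135.8, 162.9]
tool_rot: [3.141, 0.0, -1.295]
force: [-0.1, -0.1, -0.4]
width: 27.2
```

```bash
python3 st.py 509.5 -136.8; python3 - <<'E'
from cell import *
import cv2
p,d=get_image("wrist");cv2.imwrite("pics/wrist9.png",p)
E
```

```text
19.475 [ 509.8 -135.8  162.9] [ 3.141  0.    -1.295] v 0.005 F [-0.1 -0.1 -0.4] 27.220693051380017
slide x,y: 0.9 0.6
```

View pics/wrist9.png

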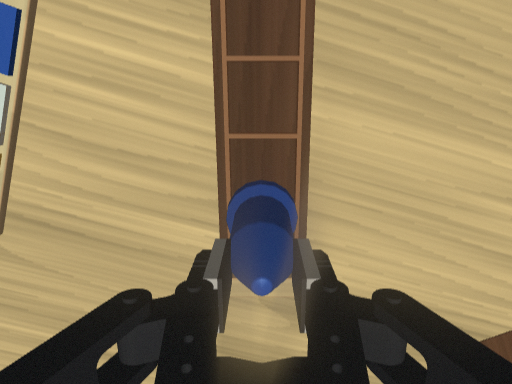

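Request:
play_rows:
  targets:
    - {"slide":[0.9,0.6,15],"turn":[0,0,0],"hand":20}
    - {"slide":[0,0,30],"turn":[0,0,0],"hand":20}
    - {"slide":[0,0,35],"turn":[0,0,0],"hand":20}
    - {"slide":[0,0,24],"turn":[0,0,0],"hand":20}
    - {"slide":[0,0,15],"turn":[0,0,0],"hand":20}

```text
clock: 20.15
eef_pos: [508.6, -136.7, 42.2]
tool_rot: [3.139, 0.001, -1.293]
force: [-0.6, 0.5, -1.1]
width: 27.2
```

Request:
play_rows:
  targets:
    - {"slide":[0,0,0],"turn":[0,0,0],"hand":20}
    - {"slide":[0,0,0],"turn":[0,0,0],"hand":20}
    - {"slide":[0,0,0],"turn":[0,0,0],"hand":20}

```text
clock: 20.52
eef_pos: [510.5, -137.1, 45.0]
tool_rot: [-3.14, -0.001, -1.293]
force: [-0.3, -0.1, -1.9]
width: 27.5
```

```bash
python3 st.py 509.5 -136.8; python3 - <<'E'
from cell import *
import cv2
p,d=get_image("wrist");cv2.imwrite("pics/wrist10.png",p)
E
```

```text
20.525 [ 510.5 -137.1   45. ] [-3.140e+00 -1.000e-03 -1.293e+00] v 0.002 F [-0.3 -0.1 -1.9] 27.49519918668361
slide x,y: -0.5 0.9
```

View pics/wrist10.png

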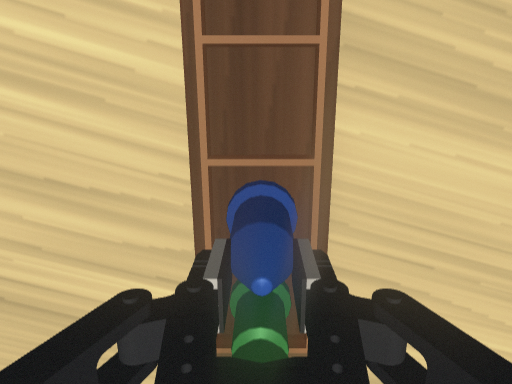

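Request:
play_rows:
  targets:
    - {"slide":[-0.4,0.5,5],"turn":[0,0,0],"hand":20}
    - {"slide":[0,0,4],"turn":[0,0,0],"hand":20}
    - {"slide":[0,0,2],"turn":[0,0,0],"hand":20}
    - {"slide":[0,0,1],"turn":[0,0,0],"hand":20}
    - {"slide":[0,0,0],"turn":[0,0,0],"hand":20}

```text
clock: 21.2
eef_pos: [509.1, -136.6, 32.0]
tool_rot: [3.141, 0.0, -1.293]
force: [-0.4, -0.0, -1.3]
width: 26.9
```

Request:
play_rows:
  targets:
    - {"slide":[0,0,0.5],"turn":[0,0,0],"hand":20}
    - {"slide":[0,0,0],"turn":[0,0,0],"hand":20}

```text
clock: 21.45
eef_pos: [509.2, -136.7, 31.8]
tool_rot: [-3.141, -0.0, -1.293]
force: [1.2, -0.8, 0.4]
width: 27.5
```

Request:
play_rows:
  targets:
    - {"slide":[0,0,0.5],"turn":[0,0,0],"hand":20}
    - {"slide":[0,0,0],"turn":[0,0,0],"hand":20}

```text
clock: 21.7
eef_pos: [509.3, -136.7, 31.7]
tool_rot: [-3.141, -0.0, -1.293]
force: [-1.0, 0.5, 5.3]
width: 27.4
```

Contact confirmed (5 N up). Release and retreat.

Request:
play_rows:
  targets:
    - {"slide":[0,0,-0.2],"turn":[0,0,0],"hand":28}
    - {"slide":[0,0,0],"turn":[0,0,0],"hand":36}
    - {"slide":[0,0,0],"turn":[0,0,0],"hand":50}
    - {"slide":[0,0,0],"turn":[0,0,0],"hand":85}
    - {"slide":[0,0,0],"turn":[0,0,0],"hand":85}

```text
clock: 22.32
eef_pos: [509.1, -136.6, 31.3]
tool_rot: [3.142, 0.0, -1.293]
force: [-0.3, 0.6, 0.8]
width: 83.1
```

Request:
play_rows:
  targets:
    - {"slide":[0,0,0],"turn":[0,0,0],"hand":85}
    - {"slide":[0,0,-20],"turn":[0,0,0],"hand":85}
    - {"slide":[0,0,-40],"turn":[0,0,0],"hand":85}
    - {"slide":[0,0,-45],"turn":[0,0,0],"hand":85}
    - {"slide":[0,0,-20],"turn":[0,0,0],"hand":85}

```text
clock: 22.95
eef_pos: [510.4, -136.9, 158.9]
tool_rot: [-3.138, -0.002, -1.293]
force: [1.0, -0.5, -0.9]
width: 85.2
```

```bash
python3 st.py 493.7 150.4; python3 - <<'E'
from cell import *
import cv2
p,d=get_image("wrist");cv2.imwrite("pics/wrist11.png",p)
E
```

```text
22.95 [ 510.4 -136.9  158.9] [-3.138e+00 -2.000e-03 -1.293e+00] v 0.369 F [ 1.  -0.5 -0.9] 85.15129845353238
slide x,y: -280.9 -62.7
```

View pics/wrist11.png

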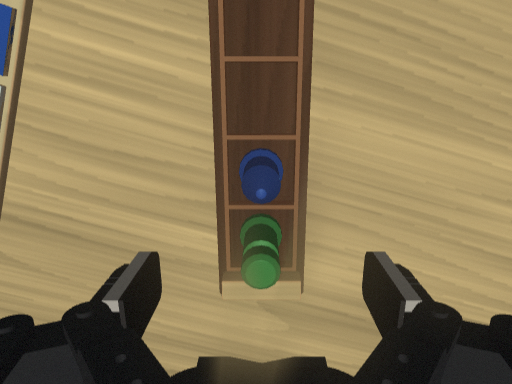

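Blue and green stand upright in their compartments (columns ~262, rows 175 and 250). Next: white.

Request:
play_rows:
  targets:
    - {"slide":[-14,-3,0],"turn":[0,0,0],"hand":85}
    - {"slide":[-30,-7,0],"turn":[0,0,0],"hand":85}
    - {"slide":[-36,-8,0],"turn":[0,0,0],"hand":85}
    - {"slide":[-36,-8,0],"turn":[0,0,0],"hand":85}
    - {"slide":[-36,-8,0],"turn":[0,0,0],"hand":85}

```text
clock: 23.62
eef_pos: [498.5, 21.1, 154.8]
tool_rot: [3.139, 0.001, -1.292]
force: [0.4, -0.0, 0.6]
width: 84.8
```

Request:
play_rows:
  targets:
    - {"slide":[-36,-8,0],"turn":[0,0,0],"hand":85}
    - {"slide":[-36,-8,0],"turn":[0,0,0],"hand":85}
    - {"slide":[-32,-7,0],"turn":[0,0,0],"hand":85}
    - {"slide":[-25,-5,0],"turn":[0,0,0],"hand":85}
    - {"slide":[0,0,0],"turn":[0,0,6.5],"hand":85}

```text
clock: 24.25
eef_pos: [489.5, 154.2, 154.7]
tool_rot: [3.139, 0.002, -1.404]
force: [0.6, 0.5, 0.6]
width: 84.7
```

Request:
play_rows:
  targets:
    - {"slide":[0,0,0],"turn":[0,0,6.5],"hand":85}
    - {"slide":[0,0,0],"turn":[0,0,6.5],"hand":85}
    - {"slide":[0,0,0],"turn":[0,0,0],"hand":85}
    - {"slide":[0,0,0],"turn":[0,0,0],"hand":85}
    - {"slide":[0,0,0],"turn":[0,0,0],"hand":85}

```text
clock: 24.88
eef_pos: [491.4, 150.7, 156.0]
tool_rot: [3.141, -0.0, -1.632]
force: [-0.8, 0.3, 0.7]
width: 85.2
```

```bash
python3 st.py 493.7 150.4
```

```text
24.875 [491.4 150.7 156. ] [ 3.141 -0.    -1.632] v 0.004 F [-0.8  0.3  0.7] 85.20700029430387
slide x,y: 0.1 -2.3
```

Request:
play_rows:
  targets:
    - {"slide":[0.2,-1.7,15],"turn":[0,0,0],"hand":85}
    - {"slide":[0,0,30],"turn":[0,0,0],"hand":85}
    - {"slide":[0,0,32],"turn":[0,0,0],"hand":85}
    - {"slide":[0,0,22],"turn":[0,0,0],"hand":85}
    - {"slide":[0,0,13],"turn":[0,0,0],"hand":85}

```text
clock: 25.5
eef_pos: [492.5, 149.8, 42.5]
tool_rot: [3.139, -0.001, -1.634]
force: [0.5, -0.3, 0.2]
width: 85.1
```

Request:
play_rows:
  targets:
    - {"slide":[0,0,0],"turn":[0,0,0],"hand":85}
    - {"slide":[0,0,0],"turn":[0,0,0],"hand":85}
    - {"slide":[0,0,0],"turn":[0,0,0],"hand":85}

```text
clock: 25.88
eef_pos: [494.1, 150.5, 45.2]
tool_rot: [-3.14, 0.001, -1.634]
force: [-0.0, -0.0, 1.1]
width: 84.9
```

```bash
python3 st.py 493.7 150.4;python3 - <<'E'
from cell import *
import cv2
p,d=get_image("wrist");cv2.imwrite("pics/wrist12.png",p)
E
```

```text
25.875 [494.1 150.5  45.2] [-3.140e+00  1.000e-03 -1.634e+00] v 0.003 F [-0.  -0.   1.1] 84.90563058551007
slide x,y: 0.1 0.4
```

View pics/wrist12.png

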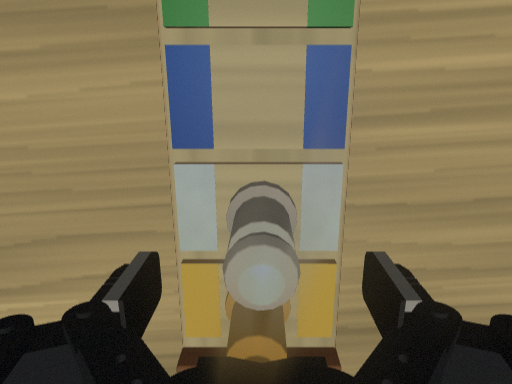

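White centred at column 262 between the pads. Grip and lift.

Request:
play_rows:
  targets:
    - {"slide":[0,0.2,1],"turn":[0,0,0],"hand":60}
    - {"slide":[0,0,0],"turn":[0,0,0],"hand":45}
    - {"slide":[0,0,0],"turn":[0,0,0],"hand":28}
    - {"slide":[0,0,0],"turn":[0,0,0],"hand":25}
    - {"slide":[0,0,0],"turn":[0,0,0],"hand":20}

```text
clock: 26.55
eef_pos: [493.4, 150.4, 43.7]
tool_rot: [-3.141, 0.0, -1.634]
force: [-0.7, -0.0, 4.9]
width: 29.5
```

Request:
play_rows:
  targets:
    - {"slide":[0,0,0],"turn":[0,0,0],"hand":20}
    - {"slide":[0,0,0],"turn":[0,0,0],"hand":20}
    - {"slide":[0,0,0],"turn":[0,0,0],"hand":20}

```text
clock: 26.92
eef_pos: [493.4, 150.4, 43.7]
tool_rot: [-3.141, 0.0, -1.634]
force: [-0.3, 0.4, 6.0]
width: 29.1
```

Request:
play_rows:
  targets:
    - {"slide":[0,0,-6],"turn":[0,0,0],"hand":20}
    - {"slide":[0,0,-15],"turn":[0,0,0],"hand":20}
    - {"slide":[0,0,-25],"turn":[0,0,0],"hand":20}
    - {"slide":[0,0,-30],"turn":[0,0,0],"hand":20}
    - {"slide":[0,0,-30],"turn":[0,0,0],"hand":20}

```text
clock: 27.55
eef_pos: [493.1, 150.2, 151.0]
tool_rot: [-3.141, 0.0, -1.634]
force: [-0.1, 0.9, -0.3]
width: 29.5
```

Request:
play_rows:
  targets:
    - {"slide":[0,0,-14],"turn":[0,0,0],"hand":20}
    - {"slide":[0,0,0],"turn":[0,0,0],"hand":20}
    - {"slide":[0,0,0],"turn":[0,0,0],"hand":20}

```text
clock: 27.92
eef_pos: [492.4, 150.0, 162.4]
tool_rot: [3.14, -0.001, -1.634]
force: [0.1, -1.0, -2.2]
width: 29.6
```

```bash
python3 st.py 572.9 -118.8
```

```text
27.925 [492.4 150.  162.4] [ 3.140e+00 -1.000e-03 -1.634e+00] v 0.009 F [ 0.1 -1.  -2.2] 29.632597372389814
slide x,y: 263.2 -97.2
```

Request:
play_rows:
  targets:
    - {"slide":[14,-5,0],"turn":[0,0,0],"hand":20}
    - {"slide":[30,-11,0],"turn":[0,0,0],"hand":20}
    - {"slide":[34,-13,0],"turn":[0,0,0],"hand":20}
    - {"slide":[34,-13,0],"turn":[0,0,0],"hand":20}
    - {"slide":[34,-13,0],"turn":[0,0,0],"hand":20}

```text
clock: 28.55
eef_pos: [538.7, -1.4, 162.4]
tool_rot: [3.14, -0.001, -1.634]
force: [0.6, 1.0, -1.5]
width: 29.4
```

Request:
play_rows:
  targets:
    - {"slide":[34,-12,0],"turn":[0,0,0],"hand":20}
    - {"slide":[34,-12,0],"turn":[0,0,0],"hand":20}
    - {"slide":[28,-10,0],"turn":[0,0,0],"hand":20}
    - {"slide":[14,-5,0],"turn":[0,0,0],"hand":20}
    - {"slide":[7,-3,0],"turn":[0,0,0],"hand":20}

```text
clock: 29.18
eef_pos: [573.0, -119.1, 162.7]
tool_rot: [3.14, 0.0, -1.635]
force: [0.6, 1.0, -0.4]
width: 29.3
```

Request:
play_rows:
  targets:
    - {"slide":[0,0,0],"turn":[0,0,-6.5],"hand":20}
    - {"slide":[0,0,0],"turn":[0,0,-6.5],"hand":20}
    - {"slide":[0,0,0],"turn":[0,0,-6.5],"hand":20}
    - {"slide":[0,0,0],"turn":[0,0,0],"hand":20}
    - {"slide":[0,0,0],"turn":[0,0,0],"hand":20}

```text
clock: 29.8
eef_pos: [573.4, -117.6, 163.3]
tool_rot: [3.141, 0.0, -1.294]
force: [-0.3, -0.3, -1.2]
width: 29.6
```

```bash
python3 st.py 572.9 -118.8
```

```text
29.8 [ 573.4 -117.6  163.3] [ 3.141  0.    -1.294] v 0.005 F [-0.3 -0.3 -1.2] 29.609306893956465
slide x,y: 1.0 0.8
```

Request:
play_rows:
  targets:
    - {"slide":[0.8,1,15],"turn":[0,0,0],"hand":20}
    - {"slide":[0,0,30],"turn":[0,0,0],"hand":20}
    - {"slide":[0,0,35],"turn":[0,0,0],"hand":20}
    - {"slide":[0,0,24],"turn":[0,0,0],"hand":20}
    - {"slide":[0,0,15],"turn":[0,0,0],"hand":20}

```text
clock: 30.42
eef_pos: [571.5, -119.1, 42.2]
tool_rot: [3.139, 0.001, -1.294]
force: [0.6, -0.2, -1.3]
width: 29.1
```

Request:
play_rows:
  targets:
    - {"slide":[0,0,0],"turn":[0,0,0],"hand":20}
    - {"slide":[0,0,0],"turn":[0,0,0],"hand":20}
    - {"slide":[0,0,0],"turn":[0,0,0],"hand":20}

```text
clock: 30.8
eef_pos: [573.6, -119.5, 45.4]
tool_rot: [-3.14, -0.001, -1.293]
force: [-0.3, -0.4, -1.1]
width: 29.4
```

```bash
python3 st.py 572.9 -118.8; python3 - <<'E'
from cell import *
import cv2
p,d=get_image("wrist");cv2.imwrite("pics/wrist13.png",p)
E
```

```text
30.8 [ 573.6 -119.5   45.4] [-3.140e+00 -1.000e-03 -1.293e+00] v 0.003 F [-0.3 -0.4 -1.1] 29.425646722182226
slide x,y: -0.9 0.5
```

View pics/wrist13.png

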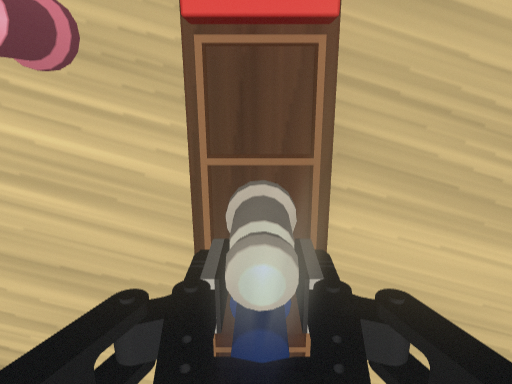

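Request:
play_rows:
  targets:
    - {"slide":[-0.6,0.2,5],"turn":[0,0,0],"hand":20}
    - {"slide":[0,0,4],"turn":[0,0,0],"hand":20}
    - {"slide":[0,0,2],"turn":[0,0,0],"hand":20}
    - {"slide":[0,0,1.5],"turn":[0,0,0],"hand":20}
    - {"slide":[0,0,0],"turn":[0,0,0],"hand":20}

```text
clock: 31.48
eef_pos: [572.5, -118.7, 31.8]
tool_rot: [-3.141, -0.0, -1.293]
force: [0.0, -0.1, -0.4]
width: 28.9
```

Request:
play_rows:
  targets:
    - {"slide":[0,0,0.5],"turn":[0,0,0],"hand":20}
    - {"slide":[0,0,0],"turn":[0,0,0],"hand":20}

```text
clock: 31.72
eef_pos: [572.8, -118.7, 31.8]
tool_rot: [-3.141, -0.0, -1.293]
force: [-1.2, 0.7, 4.1]
width: 29.3
```

Contact (4 N). Release and retreat.

Request:
play_rows:
  targets:
    - {"slide":[0,0,0],"turn":[0,0,0],"hand":28}
    - {"slide":[0,0,0],"turn":[0,0,0],"hand":36}
    - {"slide":[0,0,0],"turn":[0,0,0],"hand":50}
    - {"slide":[0,0,0],"turn":[0,0,0],"hand":85}
    - {"slide":[0,0,0],"turn":[0,0,0],"hand":85}

```text
clock: 32.35
eef_pos: [572.3, -118.9, 31.2]
tool_rot: [3.141, 0.0, -1.293]
force: [-0.6, 0.1, -0.4]
width: 83.2
```

Request:
play_rows:
  targets:
    - {"slide":[0,0,0],"turn":[0,0,0],"hand":85}
    - {"slide":[0,0,-20],"turn":[0,0,0],"hand":85}
    - {"slide":[0,0,-40],"turn":[0,0,0],"hand":85}
    - {"slide":[0,0,-45],"turn":[0,0,0],"hand":85}
    - {"slide":[0,0,-20],"turn":[0,0,0],"hand":85}

```text
clock: 32.98
eef_pos: [573.8, -119.0, 159.1]
tool_rot: [-3.138, -0.002, -1.293]
force: [-0.8, -0.0, -0.4]
width: 84.9
```

```bash
python3 st.py 434.2 156.7; python3 - <<'E'
from cell import *
import cv2
p,d=get_image("wrist");cv2.imwrite("pics/wrist14.png",p)
E
```

```text
32.975 [ 573.8 -119.   159.1] [-3.138e+00 -2.000e-03 -1.293e+00] v 0.343 F [-0.8 -0.  -0.4] 84.93531446141635
slide x,y: -303.4 58.7
```

View pics/wrist14.png

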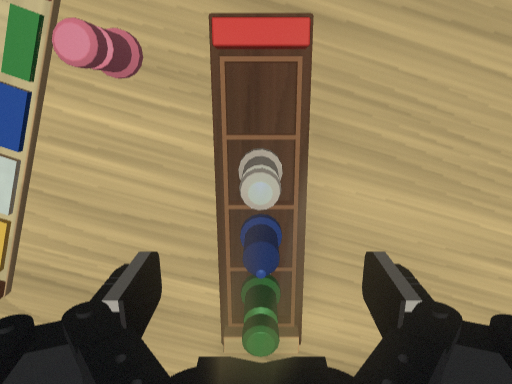

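Request:
play_rows:
  targets:
    - {"slide":[-14,3,0],"turn":[0,0,0],"hand":85}
    - {"slide":[-30,6,0],"turn":[0,0,0],"hand":85}
    - {"slide":[-38,7,0],"turn":[0,0,0],"hand":85}
    - {"slide":[-38,7,0],"turn":[0,0,0],"hand":85}
    - {"slide":[-38,7,0],"turn":[0,0,0],"hand":85}

```text
clock: 33.65
eef_pos: [497.6, 26.8, 154.7]
tool_rot: [3.138, 0.001, -1.292]
force: [0.4, 0.1, -0.5]
width: 85.0
```

Request:
play_rows:
  targets:
    - {"slide":[-38,7,0],"turn":[0,0,0],"hand":85}
    - {"slide":[-38,7,0],"turn":[0,0,0],"hand":85}
    - {"slide":[-36,7,0],"turn":[0,0,0],"hand":85}
    - {"slide":[-22,4,0],"turn":[0,0,0],"hand":85}
    - {"slide":[-11,2,0],"turn":[0,0,0],"hand":85}

```text
clock: 34.28
eef_pos: [432.2, 158.2, 155.2]
tool_rot: [3.139, 0.0, -1.29]
force: [-0.3, -0.6, 0.8]
width: 85.1
```

Request:
play_rows:
  targets:
    - {"slide":[0,0,0],"turn":[0,0,6.5],"hand":85}
    - {"slide":[0,0,0],"turn":[0,0,6.5],"hand":85}
    - {"slide":[0,0,0],"turn":[0,0,6.5],"hand":85}
    - {"slide":[0,0,0],"turn":[0,0,0],"hand":85}
    - {"slide":[0,0,0],"turn":[0,0,0],"hand":85}

```text
clock: 34.9
eef_pos: [434.2, 156.7, 155.9]
tool_rot: [3.141, -0.0, -1.632]
force: [0.4, 0.7, -1.1]
width: 85.0
```

```bash
python3 st.py 434.2 156.7
```

```text
34.9 [434.2 156.7 155.9] [ 3.141 -0.    -1.632] v 0.005 F [ 0.4  0.7 -1.1] 85.02399975262738
slide x,y: -0.0 0.0
```

Request:
play_rows:
  targets:
    - {"slide":[0,0,15],"turn":[0,0,0],"hand":85}
    - {"slide":[0,0,30],"turn":[0,0,0],"hand":85}
    - {"slide":[0,0,32],"turn":[0,0,0],"hand":85}
    - {"slide":[0,0,22],"turn":[0,0,0],"hand":85}
    - {"slide":[0,0,12],"turn":[0,0,0],"hand":85}

```text
clock: 35.52
eef_pos: [434.0, 156.6, 44.2]
tool_rot: [3.14, -0.001, -1.633]
force: [0.5, 0.1, 0.2]
width: 85.1
```

Request:
play_rows:
  targets:
    - {"slide":[0,0,0],"turn":[0,0,0],"hand":85}
    - {"slide":[0,0,0],"turn":[0,0,0],"hand":85}
    - {"slide":[0,0,0],"turn":[0,0,0],"hand":85}

```text
clock: 35.9
eef_pos: [435.2, 157.3, 46.1]
tool_rot: [-3.14, 0.001, -1.633]
force: [-0.0, 0.0, 0.2]
width: 85.1
```

```bash
python3 st.py 434.2 156.7;python3 - <<'E'
from cell import *
import cv2
p,d=get_image("wrist");cv2.imwrite("pics/wrist15.png",p)
E
```

```text
35.9 [435.2 157.3  46.1] [-3.140e+00  1.000e-03 -1.633e+00] v 0.003 F [-0.   0.   0.2] 85.10183879325075
slide x,y: 0.6 1.0
```

View pics/wrist15.png

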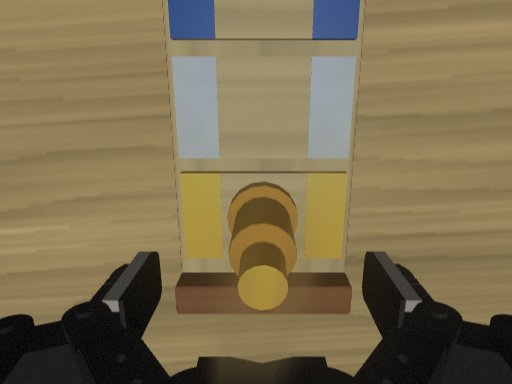

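Yellow centred at column 263. Grip and lift.

Request:
play_rows:
  targets:
    - {"slide":[0.2,0.7,1.8],"turn":[0,0,0],"hand":60}
    - {"slide":[0,0,0],"turn":[0,0,0],"hand":45}
    - {"slide":[0,0,0],"turn":[0,0,0],"hand":28}
    - {"slide":[0,0,0],"turn":[0,0,0],"hand":25}
    - {"slide":[0,0,0],"turn":[0,0,0],"hand":20}

```text
clock: 36.58
eef_pos: [433.9, 156.9, 43.7]
tool_rot: [-3.141, 0.0, -1.633]
force: [-0.7, 1.1, 4.3]
width: 24.8
```

Request:
play_rows:
  targets:
    - {"slide":[0,0,0],"turn":[0,0,0],"hand":20}
    - {"slide":[0,0,0],"turn":[0,0,0],"hand":20}
    - {"slide":[0,0,0],"turn":[0,0,0],"hand":20}

```text
clock: 36.95
eef_pos: [433.9, 156.9, 43.7]
tool_rot: [-3.141, 0.0, -1.633]
force: [-0.7, 0.7, 5.6]
width: 24.6
```

Request:
play_rows:
  targets:
    - {"slide":[0,0,-6],"turn":[0,0,0],"hand":20}
    - {"slide":[0,0,-15],"turn":[0,0,0],"hand":20}
    - {"slide":[0,0,-25],"turn":[0,0,0],"hand":20}
    - {"slide":[0,0,-30],"turn":[0,0,0],"hand":20}
    - {"slide":[0,0,-30],"turn":[0,0,0],"hand":20}

```text
clock: 37.58
eef_pos: [433.6, 156.5, 150.2]
tool_rot: [3.141, -0.0, -1.634]
force: [0.2, -0.1, 0.0]
width: 20.2
```

Request:
play_rows:
  targets:
    - {"slide":[0,0,-14],"turn":[0,0,0],"hand":20}
    - {"slide":[0,0,0],"turn":[0,0,0],"hand":20}
    - {"slide":[0,0,0],"turn":[0,0,0],"hand":20}

```text
clock: 37.95
eef_pos: [433.3, 156.5, 162.8]
tool_rot: [3.141, -0.001, -1.634]
force: [-0.1, 0.4, -0.6]
width: 20.1
```

```bash
python3 st.py 636.4 -100.7
```

```text
37.95 [433.3 156.5 162.8] [ 3.141e+00 -1.000e-03 -1.634e+00] v 0.009 F [-0.1  0.4 -0.6] 20.108317592235263
slide x,y: 243.9 -218.8
```

```bash
python3 - <<'E'
from cell import *
import cv2
p,d=get_image("wrist");cv2.imwrite("pics/wrist16.png",p)
p,d=get_image("scene");cv2.imwrite("pics/scene16.png",cv2.resize(p[90:290,200:430],None,fx=3,fy=3))
E
```

```text
(no output)
```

View pics/wrist16.png

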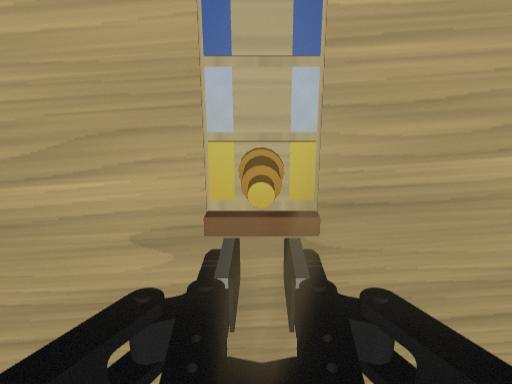

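View pics/scene16.png

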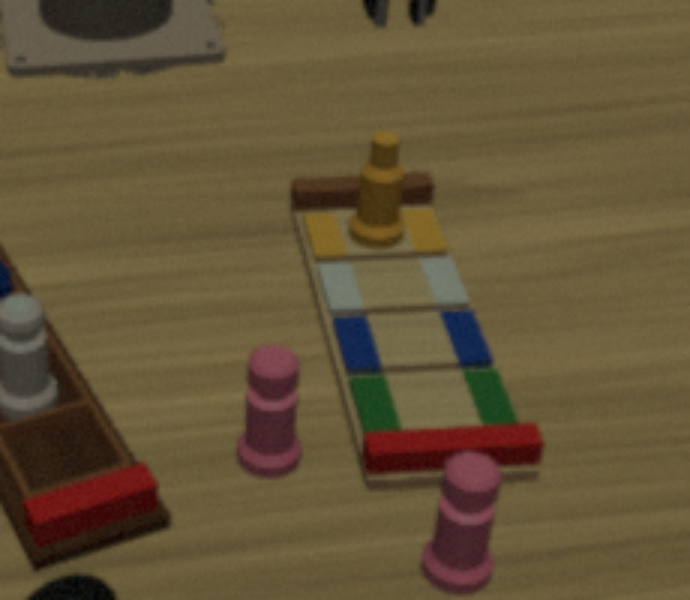

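```bash
python3 - <<'E'
import pickle
from h import *
for i in (1,2):
    c,p,d=pickle.load(open(f"w{i}.pkl","rb"));X=cloud(c,d).reshape(-1,3);ok=d.reshape(-1)>0
    for n,x,y in (("green",627.9,146.6),("blue",563.3,145.1),("white",493.7,150.4),("yellow",434.2,156.7)):
        r=np.hypot(X[:,0]-x,X[:,1]-y);b=ok&(r<24)
        print(i,n,[(z-24,len(q),round(float(np.median(q)),1)) for z in range(30,112,5) for q in [r[b&(abs(X[:,2]-z)<2.5)]] if len(q)>3])
E
python3 - <<'E'
import sys;sys.path.insert(0,'.')
from cell import *
from h import *
import pickle
s=read_state();c=calibration("wrist");p,d=get_image("wrist");X=cloud(c,d).reshape(-1,3);ok=d.reshape(-1)>0
b=ok&(np.hypot(X[:,0]-434,X[:,1]-156)<40)
from scipy.optimize import least_squares
sh=X[b&(X[:,2]>42)&(X[:,2]<74)&(np.hypot(X[:,0]-434,X[:,1]-156)<24)]
r=least_squares(lambda q:np.hypot(sh[:,0]-q[0],sh[:,1]-q[1])-16,[434,156],loss="soft_l1");print(len(sh),r.x)
r2=least_squares(lambda q:np.hypot(sh[:,0]-q[0],sh[:,1]-q[1])-q[2],[434,156,16],loss="soft_l1");print(r2.x)
rr=np.hypot(X[:,0]-r.x[0],X[:,1]-r.x[1])
print([(z-24,len(q),round(float(np.median(q)),1)) for z in range(30,112,5) for q in [rr[ok&(rr<24)&(abs(X[:,2]-z)<2.5)]] if len(q)>3])
print(s["clock"],s["eef_pos"])
# pad geometry: points near fingers in tool frame
from scipy.spatial.transform import Rotation as Ro
R=Ro.from_euler("xyz",s["tool_rot"]).as_matrix();T=(X-s["eef_pos"])@R
k=ok&(abs(T[:,2])<70)&(abs(T[:,0])<60)&(abs(T[:,1])<30)
T=T[k]
for z in range(-60,10,5):
    q=T[abs(T[:,2]-z)<2.5]
    if len(q)>5:
        L=q[q[:,0]<0][:,0];Rr=q[q[:,0]>0][:,0];print(z,len(q),"left inner",L.max().round(1) if len(L) else None,"right inner",Rr.min().round(1) if len(Rr) else None)
E
```

```text
1 green [(6, 44, 20.9), (11, 280, 19.3), (16, 135, 16.8), (21, 42, 16.0), (26, 46, 16.1), (31, 48, 16.0), (36, 49, 16.0), (41, 45, 15.9), (46, 52, 16.0), (51, 73, 15.9), (56, 106, 14.8), (66, 53, 16.0), (71, 61, 16.0), (76, 72, 16.0), (81, 732, 13.1), (86, 450, 8.5)]
1 blue [(6, 42, 20.8), (11, 240, 19.4), (16, 126, 16.8), (21, 41, 16.0), (26, 41, 16.0), (31, 43, 16.0), (36, 43, 15.9), (41, 42, 16.0), (46, 52, 15.9), (51, 45, 16.0), (56, 92, 15.8), (61, 202, 14.3), (66, 190, 12.0), (71, 166, 9.7), (76, 118, 7.3), (81, 119, 4.5), (86, 19, 2.1)]
1 white [(6, 55, 20.9), (11, 216, 19.5), (16, 136, 16.7), (21, 48, 16.0), (26, 50, 15.9), (31, 53, 15.9), (36, 51, 16.0), (41, 60, 16.0), (46, 58, 16.0), (51, 78, 15.9), (56, 147, 14.4), (66, 23, 15.7), (71, 97, 16.0), (76, 248, 14.4), (81, 510, 9.2), (86, 20, 3.6)]
1 yellow [(6, 66, 20.8), (11, 209, 19.4), (16, 134, 16.7), (21, 54, 15.9), (26, 59, 15.9), (31, 65, 16.0), (36, 60, 16.0), (41, 64, 16.0), (46, 64, 16.0), (51, 47, 16.0), (56, 106, 15.1), (61, 86, 11.9), (66, 16, 10.0)]
2 green [(6, 5, 20.7), (11, 188, 19.3), (16, 80, 16.8), (21, 4,
[... 947 characters left out ...]
71, 45, 9.9), (76, 56, 9.9), (81, 140, 9.1), (86, 160, 7.0)]
248 [433.96508113 156.51119882]
[434.22666129 156.49540769  15.77238755]
[(6, 40, 20.9), (11, 294, 19.4), (16, 158, 16.9), (21, 39, 16.0), (26, 36, 16.0), (31, 37, 16.0), (36, 37, 16.0), (41, 46, 16.0), (46, 41, 15.9), (51, 47, 16.0), (56, 284, 14.8), (61, 299, 12.0), (66, 37, 10.0), (71, 42, 10.0), (76, 44, 10.0), (81, 270, 7.7), (86, 351, 6.9)]
38.05 [433.20304457 156.53277352 162.64139626]
-60 534 left inner -9.4 right inner 10.4
-55 462 left inner -9.4 right inner 10.4
-50 431 left inner -9.4 right inner 10.4
-45 347 left inner -9.4 right inner 10.4
-40 154 left inner -9.4 right inner 10.4
-35 6 left inner -9.6 right inner 10.5
```

```bash
python3 - <<'E'
from cell import *
from h import *
from scipy.spatial.transform import Rotation as Ro
s=read_state();R=Ro.from_euler("xyz",s["tool_rot"]).as_matrix();e=s["eef_pos"]
for n in ("scene","top","wrist"):
    c=calibration(n);p,d=get_image(n);X=cloud(c,d);T=(X-e)@R
    k=(d>0)&(np.abs(T[...,0])<75)&(np.abs(T[...,1])<60)&(T[...,2]>-250)&(T[...,2]<25)
    q=T[k];print(n,len(q),"max z",np.sort(q[:,2])[-10:].round(1) if len(q)>10 else q)
    for z in range(-200,20,10):
        w=q[abs(q[:,2]-z)<5]
        if len(w)>3: print(z,len(w),"x",w[:,0].min().round(0),w[:,0].max().round(0),"y",w[:,1].min().round(0),w[:,1].max().round(0))
    if n=="scene":
        cv2.imwrite("pics/scene17.png",cv2.resize(p[60:230,260:400],None,fx=4,fy=3.5))
    # projected TCP
    P=c["R"]@e+c["t"];uv=c["K"]@P/P[2];print("TCP px",uv[:2].round(1))
E
```

```text
scene 3776 max z [-39.5 -39.5 -38.5 -38.4 -38.2 -37.2 -36.9 -36.8 -36.8 -36.6]
-200 238 x -37.0 36.0 y -41.0 7.0
-190 222 x -36.0 36.0 y -42.0 4.0
-180 219 x -36.0 36.0 y -40.0 -0.0
-170 207 x -37.0 36.0 y -41.0 5.0
-160 80 x -37.0 36.0 y -35.0 3.0
-150 242 x -43.0 39.0 y -21.0 6.0
-140 305 x -62.0 59.0 y -25.0 9.0
-130 334 x -66.0 63.0 y -23.0 13.0
-120 235 x -65.0 60.0 y -22.0 7.0
-110 193 x -59.0 55.0 y -22.0 17.0
-100 171 x -52.0 49.0 y -20.0 16.0
-90 209 x -49.0 44.0 y -16.0 12.0
-80 101 x -40.0 37.0 y -15.0 13.0
-70 82 x -26.0 22.0 y -14.0 8.0
-60 82 x -24.0 22.0 y -18.0 12.0
-50 77 x -26.0 23.0 y -16.0 8.0
-40 38 x -22.0 18.0 y -14.0 10.0
TCP px [329.5 112.7]
top 731 max z [-93.7 -91.4 -90.2 -90.2 -89.9 -89.1 -89.  -88.7 -87.6 -82.9]
-200 64 x 18.0 37.0 y -33.0 31.0
-190 48 x 18.0 37.0 y -32.0 33.0
-180 45 x 17.0 37.0 y -30.0 33.0
-170 34 x 17.0 37.0 y -32.0 33.0
-160 15 x 35.0 37.0 y -9.0 9.0
-150 39 x 34.0 42.0 y -10.0 11.0
-140 69 x 37.0 62.0 y -10.0 10.0
-130 107 x 43.0 64.0 y -12.0 12.0
-120 11 x 40.0 50.0 y -8.0 11.0
-110 13 x 38.0 41.0 y -12.0 11.0
-100 11 x 21.0 38.0 y -10.0 14.0
-90 10 x 30.0 36.0 y -13.0 13.0
TCP px [173.2 245.3]
wrist 36715 max z [-38.  -37.9 -37.8 -37.8 -37.7 -37.6 -37.6 -37.3 -37.2 -37. ]
-120 6784 x -59.0 57.0 y -18.0 -7.0
-110 9946 x -58.0 58.0 y -18.0 1.0
-100 5583 x -53.0 53.0 y -18.0 13.0
-90 8598 x -47.0 48.0 y -14.0 13.0
-80 2188 x -41.0 42.0 y -14.0 9.0
-70 1437 x -23.0 24.0 y -12.0 12.0
-60 1037 x -23.0 24.0 y -11.0 11.0
-50 846 x -23.0 24.0 y -11.0 11.0
-40 293 x -22.0 22.0 y -11.0 11.0
TCP px [260.9 225.4]
```

View pics/scene17.png

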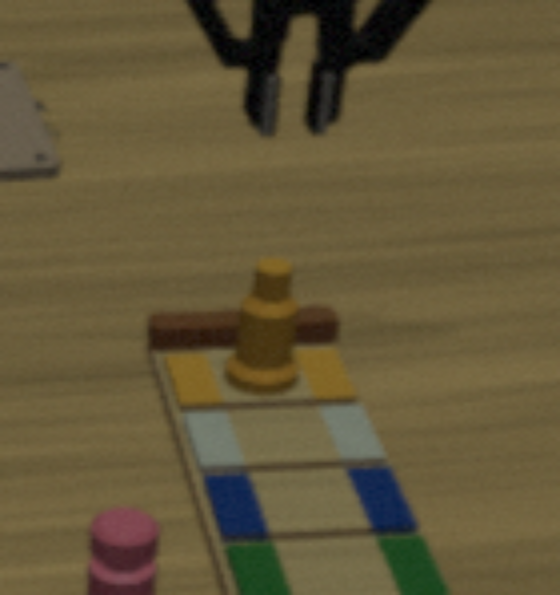

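Request:
play_rows:
  targets:
    - {"slide":[0,0,0],"turn":[0,0,0],"hand":85}
    - {"slide":[0,0,0],"turn":[0,0,0],"hand":85}
    - {"slide":[0,0,0],"turn":[0,0,0],"hand":85}
    - {"slide":[0,0,0],"turn":[0,0,0],"hand":85}
    - {"slide":[0,0,15],"turn":[0,0,0],"hand":85}

```text
clock: 38.88
eef_pos: [434.8, 157.2, 149.1]
tool_rot: [-3.139, 0.001, -1.634]
force: [-0.6, -0.3, -0.9]
width: 85.1
```

```bash
python3 st.py 434.1 156.6;python3 - <<'E'
from cell import *
from h import *
from scipy.spatial.transform import Rotation as Ro
s=read_state();R=Ro.from_euler("xyz",s["tool_rot"]).as_matrix();e=s["eef_pos"]
c=calibration("wrist");p,d=get_image("wrist");X=cloud(c,d);T=(X-e)@R
k=(d>0)&(np.abs(T[...,0])<75)&(np.abs(T[...,1])<60)&(T[...,2]>-250)&(T[...,2]<0)&(X[...,2]>115)
q=T[k]
for z in range(-180,0,10):
    w=q[abs(q[:,2]-z)<5]
    if len(w)>3: 
        L=w[w[:,0]<0];G=w[w[:,0]>0];print(z,len(w),"x",L[:,0].min().round(0),L[:,0].max().round(0),G[:,0].min().round(0),G[:,0].max().round(0),"y",w[:,1].min().round(0),w[:,1].max().round(0))
E
```

```text
38.875 [434.8 157.2 149.1] [-3.139e+00  1.000e-03 -1.634e+00] v 0.335 F [-0.6 -0.3 -0.9] 85.09832417371321
slide x,y: 0.7 0.7
-120 7148 x -59.0 -0.0 0.0 41.0 y -18.0 -8.0
-110 6284 x -68.0 -0.0 0.0 67.0 y -18.0 3.0
-100 9547 x -72.0 -36.0 37.0 71.0 y -14.0 9.0
-90 2141 x -71.0 -41.0 42.0 72.0 y -14.0 0.0
-80 2021 x -56.0 -41.0 42.0 57.0 y -11.0 12.0
-70 1988 x -56.0 -41.0 42.0 57.0 y -11.0 12.0
-60 1569 x -56.0 -41.0 42.0 57.0 y -11.0 12.0
-50 513 x -48.0 -42.0 42.0 55.0 y -11.0 12.0
```

Request:
play_rows:
  targets:
    - {"slide":[0,0,20],"turn":[0,0,0],"hand":85}
    - {"slide":[0,0,35],"turn":[0,0,0],"hand":85}
    - {"slide":[0,0,40],"turn":[0,0,0],"hand":85}
    - {"slide":[0,0,24],"turn":[0,0,0],"hand":85}
    - {"slide":[0,0,10],"turn":[0,0,0],"hand":85}

```text
clock: 39.55
eef_pos: [433.2, 156.6, 18.5]
tool_rot: [3.14, -0.001, -1.633]
force: [0.1, 0.9, -0.4]
width: 85.1
```

Request:
play_rows:
  targets:
    - {"slide":[0,0,0],"turn":[0,0,0],"hand":85}
    - {"slide":[0,0,0],"turn":[0,0,0],"hand":85}
    - {"slide":[0,0,0],"turn":[0,0,0],"hand":85}

```text
clock: 39.92
eef_pos: [434.6, 157.1, 20.4]
tool_rot: [-3.14, 0.001, -1.634]
force: [0.5, 0.6, -0.4]
width: 84.9
```

```bash
python3 st.py 434.1 156.6;python3 - <<'E'
from cell import *
import cv2
p,d=get_image("wrist");cv2.imwrite("pics/wrist18.png",p)
p,d=get_image("scene");cv2.imwrite("pics/scene18.png",cv2.resize(p[60:230,260:400],None,fx=4,fy=3.5))
E
```

```text
39.925 [434.6 157.1  20.4] [-3.140e+00  1.000e-03 -1.634e+00] v 0.003 F [ 0.5  0.6 -0.4] 84.85781654682083
slide x,y: 0.5 0.4
```

View pics/wrist18.png

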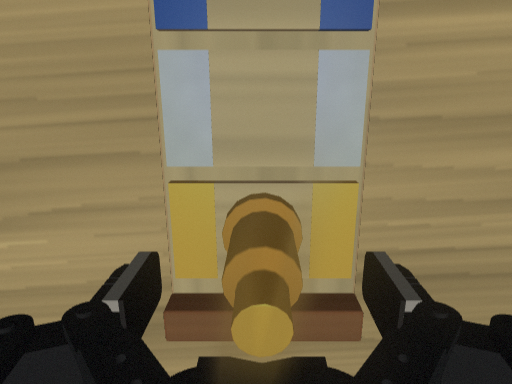

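View pics/scene18.png

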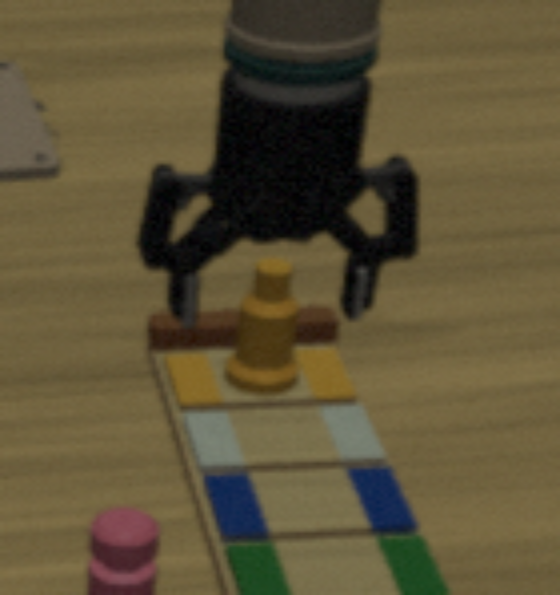

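Request:
play_rows:
  targets:
    - {"slide":[0.2,0.2,5],"turn":[0,0,0],"hand":85}
    - {"slide":[0,0,3],"turn":[0,0,0],"hand":70}
    - {"slide":[0,0,2],"turn":[0,0,0],"hand":60}
    - {"slide":[0,0,0],"turn":[0,0,0],"hand":45}
    - {"slide":[0,0,0],"turn":[0,0,0],"hand":30}

```text
clock: 40.65
eef_pos: [433.7, 156.7, 9.6]
tool_rot: [-3.142, 0.0, -1.633]
force: [-0.7, 0.1, 4.6]
width: 31.1
```

Request:
play_rows:
  targets:
    - {"slide":[0,0,0],"turn":[0,0,0],"hand":25}
    - {"slide":[0,0,0],"turn":[0,0,0],"hand":20}
    - {"slide":[0,0,0],"turn":[0,0,0],"hand":20}
    - {"slide":[0,0,0],"turn":[0,0,0],"hand":20}

```text
clock: 41.15
eef_pos: [433.7, 156.7, 9.7]
tool_rot: [-3.141, 0.0, -1.634]
force: [-0.7, 0.1, 5.2]
width: 30.8
```

Request:
play_rows:
  targets:
    - {"slide":[0,0,-5],"turn":[0,0,0],"hand":20}
    - {"slide":[0,0,-15],"turn":[0,0,0],"hand":20}
    - {"slide":[0,0,-25],"turn":[0,0,0],"hand":20}
    - {"slide":[0,0,-30],"turn":[0,0,0],"hand":20}
    - {"slide":[0,0,-30],"turn":[0,0,0],"hand":20}

```text
clock: 41.78
eef_pos: [433.6, 156.6, 116.2]
tool_rot: [-3.141, 0.0, -1.634]
force: [-0.7, 1.6, -0.1]
width: 30.6
```

Request:
play_rows:
  targets:
    - {"slide":[0,0,-14],"turn":[0,0,0],"hand":20}
    - {"slide":[0,0,0],"turn":[0,0,0],"hand":20}
    - {"slide":[0,0,0],"turn":[0,0,0],"hand":20}

```text
clock: 42.15
eef_pos: [433.2, 156.4, 128.4]
tool_rot: [3.141, -0.0, -1.634]
force: [0.1, -0.0, -2.5]
width: 30.5
```

```bash
python3 st.py 636.4 -100.7;python3 - <<'E'
from cell import *
import cv2
p,d=get_image("wrist");cv2.imwrite("pics/wrist19.png",p)
E
```

```text
42.15 [433.2 156.4 128.4] [ 3.141 -0.    -1.634] v 0.015 F [ 0.1 -0.  -2.5] 30.459791490657544
slide x,y: 243.9 -218.9
```

View pics/wrist19.png

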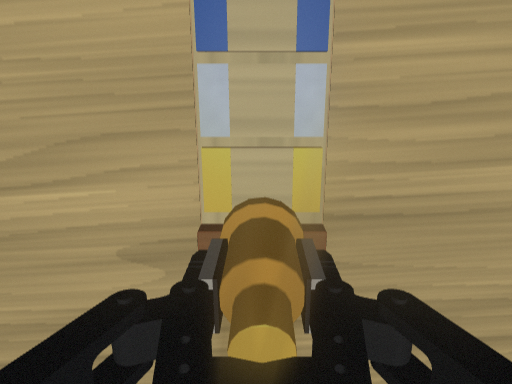

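Request:
play_rows:
  targets:
    - {"slide":[12,-11,0],"turn":[0,0,0],"hand":20}
    - {"slide":[26,-23,0],"turn":[0,0,0],"hand":20}
    - {"slide":[28,-25,0],"turn":[0,0,0],"hand":20}
    - {"slide":[28,-25,0],"turn":[0,0,0],"hand":20}
    - {"slide":[28,-25,0],"turn":[0,0,0],"hand":20}

```text
clock: 42.82
eef_pos: [535.6, 25.6, 127.8]
tool_rot: [3.141, -0.001, -1.635]
force: [-0.0, 0.2, -1.8]
width: 30.2
```

Request:
play_rows:
  targets:
    - {"slide":[28,-25,0],"turn":[0,0,0],"hand":20}
    - {"slide":[28,-25,0],"turn":[0,0,0],"hand":20}
    - {"slide":[28,-25,0],"turn":[0,0,0],"hand":20}
    - {"slide":[24,-22,0],"turn":[0,0,0],"hand":20}
    - {"slide":[14,-13,0],"turn":[0,0,0],"hand":20}

```text
clock: 43.45
eef_pos: [637.3, -104.6, 127.3]
tool_rot: [3.141, -0.001, -1.637]
force: [0.0, -0.0, -1.3]
width: 30.4
```

Request:
play_rows:
  targets:
    - {"slide":[0,0,0],"turn":[0,0,-6.5],"hand":20}
    - {"slide":[0,0,0],"turn":[0,0,-6.5],"hand":20}
    - {"slide":[0,0,0],"turn":[0,0,-6.5],"hand":20}
    - {"slide":[0,0,0],"turn":[0,0,0],"hand":20}
    - {"slide":[0,0,0],"turn":[0,0,0],"hand":20}

```text
clock: 44.08
eef_pos: [636.6, -101.5, 128.0]
tool_rot: [3.141, 0.0, -1.296]
force: [-0.2, 1.4, -0.9]
width: 30.7
```

```bash
python3 st.py 636.4 -100.7;python3 - <<'E'
from cell import *
import cv2
p,d=get_image("wrist");cv2.imwrite("pics/wrist20.png",p)
E
```

```text
44.075 [ 636.6 -101.5  128. ] [ 3.141  0.    -1.296] v 0.008 F [-0.2  1.4 -0.9] 30.704225278934313
slide x,y: -0.9 -0.0
```

View pics/wrist20.png

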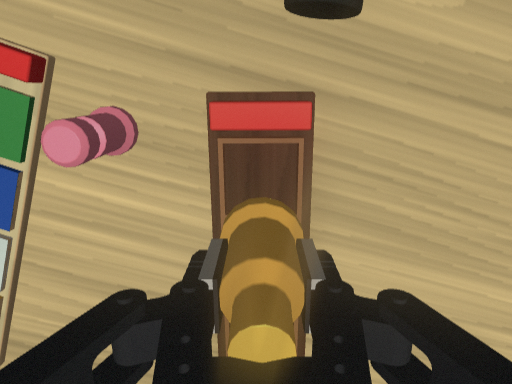

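Request:
play_rows:
  targets:
    - {"slide":[-0.9,0,15],"turn":[0,0,0],"hand":20}
    - {"slide":[0,0,30],"turn":[0,0,0],"hand":20}
    - {"slide":[0,0,35],"turn":[0,0,0],"hand":20}
    - {"slide":[0,0,23],"turn":[0,0,0],"hand":20}
    - {"slide":[0,0,15],"turn":[0,0,0],"hand":20}

```text
clock: 44.75
eef_pos: [635.4, -99.4, 8.3]
tool_rot: [3.139, 0.001, -1.293]
force: [-0.3, -0.0, -0.3]
width: 30.8
```

Request:
play_rows:
  targets:
    - {"slide":[0,0,0],"turn":[0,0,0],"hand":20}
    - {"slide":[0,0,0],"turn":[0,0,0],"hand":20}
    - {"slide":[0,0,0],"turn":[0,0,0],"hand":20}

```text
clock: 45.12
eef_pos: [637.6, -99.9, 11.7]
tool_rot: [-3.14, -0.001, -1.293]
force: [0.6, 0.5, -1.7]
width: 30.1
```

```bash
python3 st.py 636.4 -100.7;python3 - <<'E'
from cell import *
import cv2
p,d=get_image("wrist");cv2.imwrite("pics/wrist21.png",p)
E
```

```text
45.125 [637.6 -99.9  11.7] [-3.140e+00 -1.000e-03 -1.293e+00] v 0.002 F [ 0.6  0.5 -1.7] 30.078120313069373
slide x,y: 0.4 1.4
```

View pics/wrist21.png

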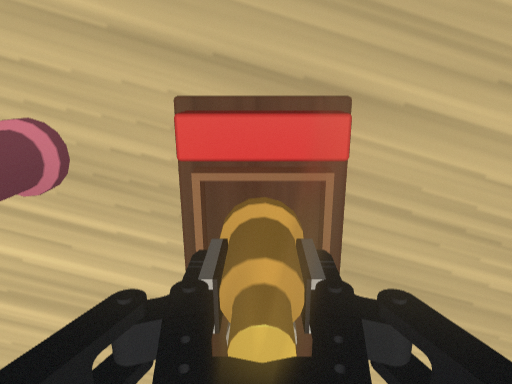

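Request:
play_rows:
  targets:
    - {"slide":[0.3,0.6,5],"turn":[0,0,0],"hand":20}
    - {"slide":[0,0,4],"turn":[0,0,0],"hand":20}
    - {"slide":[0,0,2],"turn":[0,0,0],"hand":20}
    - {"slide":[0,0,1.5],"turn":[0,0,0],"hand":20}
    - {"slide":[0,0,0],"turn":[0,0,0],"hand":20}

```text
clock: 45.8
eef_pos: [636.2, -100.2, -2.0]
tool_rot: [-3.142, -0.0, -1.293]
force: [-0.6, 0.4, -1.3]
width: 30.1
```

Request:
play_rows:
  targets:
    - {"slide":[0,0,0.5],"turn":[0,0,0],"hand":20}
    - {"slide":[0,0,0],"turn":[0,0,0],"hand":20}

```text
clock: 46.05
eef_pos: [636.3, -100.2, -2.2]
tool_rot: [-3.141, -0.0, -1.293]
force: [-0.8, -0.3, 1.3]
width: 30.3
```

Request:
play_rows:
  targets:
    - {"slide":[0,0,0.5],"turn":[0,0,0],"hand":20}
    - {"slide":[0,0,0],"turn":[0,0,0],"hand":20}

```text
clock: 46.3
eef_pos: [636.4, -100.2, -2.2]
tool_rot: [-3.141, -0.0, -1.293]
force: [-1.8, 0.5, 5.2]
width: 30.3
```

Request:
play_rows:
  targets:
    - {"slide":[0,0,-0.2],"turn":[0,0,0],"hand":28}
    - {"slide":[0,0,0],"turn":[0,0,0],"hand":36}
    - {"slide":[0,0,0],"turn":[0,0,0],"hand":50}
    - {"slide":[0,0,0],"turn":[0,0,0],"hand":85}
    - {"slide":[0,0,0],"turn":[0,0,0],"hand":85}

```text
clock: 46.92
eef_pos: [636.1, -100.2, -2.9]
tool_rot: [3.141, 0.0, -1.293]
force: [0.2, 0.2, -0.6]
width: 83.1
```

Request:
play_rows:
  targets:
    - {"slide":[0,0,0],"turn":[0,0,0],"hand":85}
    - {"slide":[0,0,-20],"turn":[0,0,0],"hand":85}
    - {"slide":[0,0,-40],"turn":[0,0,0],"hand":85}
    - {"slide":[0,0,-45],"turn":[0,0,0],"hand":85}
    - {"slide":[0,0,-45],"turn":[0,0,0],"hand":85}

```text
clock: 47.55
eef_pos: [636.4, -100.2, 150.2]
tool_rot: [-3.14, -0.001, -1.293]
force: [0.8, -0.3, -0.5]
width: 84.8
```

Request:
play_rows:
  targets:
    - {"slide":[0,0,-45],"turn":[0,0,0],"hand":85}
    - {"slide":[0,-20,-20],"turn":[0,0,0],"hand":85}
    - {"slide":[0,0,0],"turn":[0,0,0],"hand":85}
    - {"slide":[0,0,0],"turn":[0,0,0],"hand":85}
    - {"slide":[0,0,0],"turn":[0,0,0],"hand":85}

```text
clock: 48.18
eef_pos: [653.8, -95.0, 210.8]
tool_rot: [3.138, 0.001, -1.294]
force: [0.2, 0.3, 0.5]
width: 85.0
```

```bash
python3 st.py;python3 - <<'E'
from cell import *
from h import *
from scipy.optimize import least_squares
c=calibration("wrist");p,d=get_image("wrist");cv2.imwrite("pics/wrist22.png",p)
X=cloud(c,d).reshape(-1,3);ok=d.reshape(-1)>0
for n,x,y in (("C1",446,-154.9),("C2",509.5,-136.8),("C3",572.9,-118.8),("C4",636.4,-100.7)):
    r=np.hypot(X[:,0]-x,X[:,1]-y);b=ok&(r<28);s=X[b&(X[:,2]>30)&(X[:,2]<62)]
    if len(s)<20: print(n,len(s));continue
    f=least_squares(lambda q:np.hypot(s[:,0]-q[0],s[:,1]-q[1])-16,[x,y],loss="soft_l1")
    lo=s[s[:,2]<45];hi=s[s[:,2]>48]
    g=[least_squares(lambda q:np.hypot(w[:,0]-q[0],w[:,1]-q[1])-16,f.x,loss="soft_l1").x.round(1) for w in (lo,hi) if len(w)>10]
    print(n,"axis",f.x.round(1),"off",(f.x-[x,y]).round(1),"top z",np.percentile(X[b][:,2],99.5).round(1),"low/high",g)
p,d=get_image("scene");cv2.imwrite("pics/scene22.png",cv2.resize(p[90:310,130:400],None,fx=2.6,fy=2.6))
E
```

```text
48.175 [653.8 -95.  210.8] [ 3.138e+00  1.000e-03 -1.294e+00] v 0.007 F [0.2 0.3 0.5] 85.02975730684332
C1 axis [ 446.5 -154.2] off [0.5 0.7] top z 92.8 low/high [array([ 446.5, -154.2]), array([ 446.6, -154.2])]
C2 axis [ 509.6 -136.7] off [0.1 0.1] top z 95.4 low/high [array([ 509.6, -136.6]), array([ 509.6, -136.7])]
C3 axis [ 573.  -118.2] off [0.1 0.6] top z 95.7 low/high [array([ 573. , -118.1]), array([ 572.9, -118.2])]
C4 axis [ 636.6 -100.2] off [0.2 0.5] top z 325.5 low/high [array([ 636.6, -100.2]), array([ 636.6, -100.2])]
```

View pics/wrist22.png

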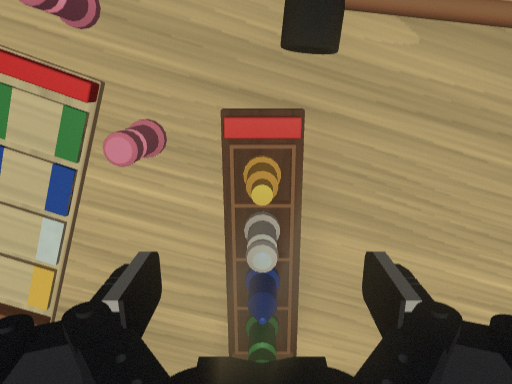

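View pics/scene22.png

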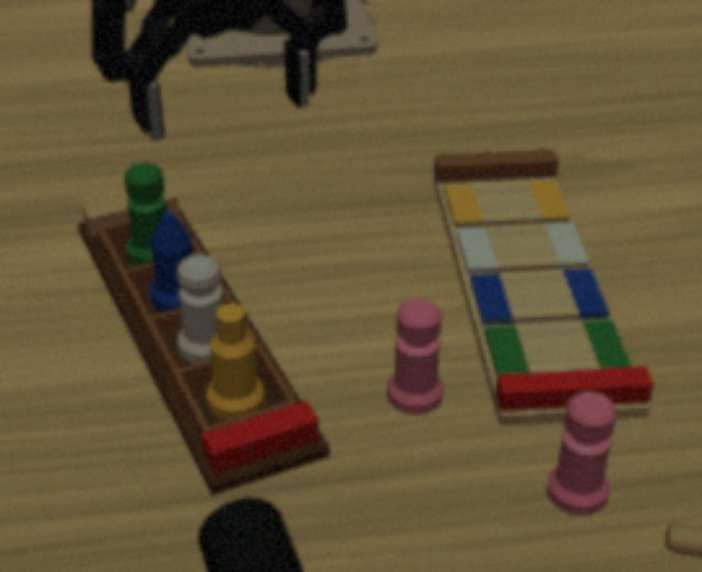

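All four finials stand upright and centred to within 1 mm, with no tilt. From the tray's red block the order is yellow, white, blue, green. The rack is empty and the pink look-alikes have not moved.

```bash
python3 -c "
from cell import *
print(finish_job())"
```

```text
the job is handed in; nothing more can be done
None
```

The job is done and handed in at about 48 s. Green, which stood nearest the rack's red end, is in the compartment farthest from the tray's red block. Blue, white and yellow follow, so yellow is nearest the red block. I lowered each one until the wrist force showed it was on the compartment floor (about 4–10 N), then let go.

**Last checks:** All four finials are upright, with the shaft axis fitting the same low and high. Each is within 1 mm of its compartment centre. Tops read 93–96 mm for green, blue and white, against 96 expected. Yellow's top reading (325 mm) was spoiled by gripper points in that window, so I went by its shaft fit and the pictures. The rack is empty, and both pink look-alikes were left alone.

**What disagreed or failed:**
- **Tool offset:** the fingertips are really about 37 mm behind the reported TCP, seen in both the scene and wrist depth. I noticed this only after three finials. Green, blue and white had therefore been gripped at the neck or lower head, not on the shaft, but they held and were set down properly.
- **First grip on yellow:** it slipped off the taper below the spigot. Yellow stayed upright on its plate. I measured the offset, gripped it again on the shaft (30.8 mm reading on a 32 mm shaft) and placed it without trouble.

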